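Pack the door-easing kit

TASK

Pack the carry tray for a job on a sticking door: lay the block plane in the wide lane and the blue screwdriver in the narrow lane, and put the green tin of screws in the square pocket. Then, last of all because it stands tall and would be knocked over, stand the spray can in the round pocket. Everything goes down fully onto the floor of its pocket; leave the red tin and the chisel where they are.

Things in the scene. Friction and masses are not known exactly. Their poses are not given: they have to be found in the camera images.
- block_plane: small block plane lying on its sole: dark body, grey sole 50 wide (x) x 160 long (y), round brown knob at the -y end, 38 mm high, 0.7 kg. Origin: centre of the underside of the sole. The one near the robot (one more at the far back is not meant). Take it from above across the body, 46 to 50 mm wide along x, at its middle.
- blue_screwdriver: screwdriver lying flat, blue handle at its +y end and thin steel blade towards -y, 26 wide (x) x 195 long (y) x 28 mm high. Origin: middle of its length, on the underside; handle from y = +3 to +98 mm, to be taken across x at y = +50 mm.
- green_tin: round tin with a green body and a green disc on its grey lid, 67 mm diameter, 58 mm high, standing within reach (another, at the far back of the table, is fixed and not meant). Origin: centre of the bottom. Take it from above across the lid, the upper 15 to 20 mm.
- spray_can: upright blue and yellow spray can with a red cap, body 57 mm diameter up to 175 mm, cap 35 mm diameter from 175 to 209 mm, 0.38 kg, within reach (another, at the far back, is fixed and not meant). Origin: centre of the bottom. It can be lifted by the cap, which does not come off.
- red_tin: look-alike that stays: the same round tin with a red body and a red disc on the lid, within reach, 67 mm diameter, 58 mm high. Origin: centre of the bottom.
- chisel: look-alike that stays: chisel lying flat, orange-brown wooden handle, 30 x 260 (y) x 30 mm. Origin: middle of its length, on the underside; handle towards +y.
- plane_lane: wooden block 73 (x) x 226 (y) x 24 mm high with a wide lane for the block plane: blue felt floor, pocket 66 x 176 mm, its long axis y, its floor 8 mm above the origin; one 60 mm long finger gap at the middle of both long sides. Fixed in a pale plywood carry tray (rim 36 mm above the table). Origin: centre of its underside, 6 mm above the table. Beside driver_lane, on either side.
- driver_lane: wooden block 73 (x) x 226 (y) x 24 mm high with a narrow lane for the screwdriver: blue felt floor, pocket 44 x 214 mm, its long axis y, its floor 8 mm above the origin; 50 mm long finger gaps at y = +50 and -50 mm in both long sides. Fixed in a pale plywood carry tray (rim 36 mm above the table). Origin: centre of its underside, 6 mm above the table. 
- tin_socket: wooden block 93 (x) x 111 (y) x 24 mm high with a square pocket for the tin: 82 x 82 mm, mouth chamfered 4 mm, centred on the origin, its floor 8 mm above it. Fixed in a pale plywood carry tray (rim 36 mm above the table). Origin: centre of its underside, 6 mm above the table. Beside can_socket, on either side.
- can_socket: wooden block 93 (x) x 111 (y) x 24 mm high with a round pocket for the spray can: 66 mm diameter, mouth chamfered 4 mm, centred on the origin, its floor 8 mm above it. Fixed in a pale plywood carry tray (rim 36 mm above the table). Origin: centre of its underside, 6 mm above the table. 

How it is judged (in metres and radians):
On the way, in this order (a step that is already met when the one before it is completed fails the run):
1. block plane, screwdriver and green tin all lie in their pockets (x of block_plane in the frame of plane_lane between -0.012 and 0.012 m and y of block_plane in the frame of plane_lane between -0.014 and 0.014 m and z of block_plane in the frame of plane_lane below 0.013 m and angle between each of block_plane, blue_screwdriver, green_tin's own z axis and vertical below 0.1 rad and angle between the y axis of block_plane and the y axis of plane_lane, either way round below 0.15 rad and x of blue_screwdriver in the frame of driver_lane between -0.015 and 0.015 m and y of blue_screwdriver in the frame of driver_lane between -0.012 and 0.012 m and z of blue_screwdriver in the frame of driver_lane below 0.013 m and angle between the y axis of blue_screwdriver and the y axis of driver_lane, either way round below 0.15 rad and horizontal distance between green_tin and tin_socket below 0.015 m and z of green_tin in the frame of tin_socket below 0.013 m), for 0.2 s.
2. then the spray can stands in the round pocket (horizontal distance between spray_can and can_socket below 0.01 m and z of spray_can in the frame of can_socket below 0.013 m and angle between spray_can's own z axis and vertical below 0.1 rad), for 0.2 s.
At the end, for the whole second after the job is handed in: plane, screwdriver, green tin and can each rest on the floor of their own pocket: within 10 to 15 mm of its centre, under 13 mm above the block's origin, level within 0.1 rad, long ones along the lane within 0.15 rad either way round, at rest; red tin and chisel moved under 30 mm (all of step 1 and all of step 2 and linear speed of each of block_plane, blue_screwdriver, green_tin, spray_can below 0.02 m/s and distance of each of red_tin, chisel from where it was at the start of the episode below 0.03 m); the robot touches nothing.
It fails at once if the red tin or the chisel is disturbed (moved 30 mm or more) (distance of any of red_tin, chisel from where it was at the start of the episode above 0.03 m).
It fails at once if the spray can is tipped over (angle between spray_can's own z axis and vertical above 0.7 rad).
It also fails if it takes over 115 s, if anything falls off the work surface, if the arm or the gripper's body presses on something with over 40 N, if the wrist force passes 120 N, or if a joint passes its speed limit or range.

ROBOT

A 6-joint arm with a two-finger parallel gripper is mounted at the origin on a cart in front of the work surface, level with it; the furniture and walls round the work are solid. World frame = base frame: x ahead of the robot, y to its left, z up, the work surface at z = 0. Lengths are in m, angles in degrees, forces in N, time in s.
With the tool pointing down it reaches from about 0.35 to 0.875 m from the base axis. Payload 4.2 kg.
Tool frame: the origin (TCP) lies between the finger pads; the fingertips stand 17 mm ahead of it and the grasp point (between the pads) lies 2 mm behind it; z points along the fingers, y is the line along which they close (so a half turn about z gives the same grasp; the last joint's range is limited). The gripper opens to 87 mm and grips with 3 to 60 N. Pads are 19 mm wide; open, the fingers measure 117 mm over their backs; the gripper's body (75 mm by 190 mm) begins 51 mm behind the grasp point.
Start: joints at [-54.626, 22.042, 0.453, 0, -68.411, -14.817], TCP at [0.219, -0.585, 0.24] pointing down, gripper open.
Joint ranges: [-179.83, 179.83], [-69.29, 118.12], [-61.27, 80.66], [-181.25, 117.63], [-171.15, -9.14], [-177.46, 177.46]. Speed limits (degrees/s): [159.86, 159.86, 180, 180, 180, 180].

INTERFACE

Orientations are given as a 3x3 rotation matrix whose columns are the frame's x, y, z axes.
In Python, from station import r gives the robot as it stands.
- The arm moves only by the tool servo_tool, never from a script. Its argument "targets" is a list of rows, each a list of 5 numbers: the shift along the world's x, y, z in units of 30 mm (1.0 is 30 mm), then the turn about the world's z in rad, then the finger opening in mm, from 0 to 87. In form: [[x, y, z, turn, gripper], ...]. A call has exactly 5 rows; each row is the pose to reach, as a shift and turn from the pose commanded when the call began; what a row does not reach only later rows make up. A row lasts 1/12 s, in which the tool goes at most 41.7 mm and 7.16 degrees, less where a joint would pass 70% of its speed; a pose out of reach is approached as far as the arm can. A call with a gripper value outside its range is refused whole. The fingers move at their own pace and stop on an object; the grip force is fixed at half the most. Time passes only in rows, so rows that repeat a pose let the fingers close, or fill a call up. It gives the time, the measured TCP pose, the force, the opening and the grip force at its end, in the units of the state.
- r.sense(): the state, without advancing time (a new reading comes with each control period).
- r.capture(name): name is "scene" or "side" or "wrist"; returns a dict with "pixels" (480x640x3 uint8, red, green, blue), "fx", "fy", "cx", "cy" (pixels), "dist_coeffs" ([k1, k2, p1, p2, k3] as OpenCV has them; the pictures are not rectified), "world_from_camera" (4x4, takes a point from camera to world coordinates). Camera axes: x right, y down, z forward; pixel columns grow to the right and rows downward; lengths in m; the calibration is good to about 2 mm. A picture is of the moment at which its call begins. There is no depth.
- r.finish_job(): hands the job in; it is judged then, once.
The state is a dict: "time_s": time; "joints": joint angles; "joint_velocities": joint speeds; "effort": joint torques, N m; "tcp_pos": TCP position; "ee_rot": TCP orientation; "wrist_force": force on the tool from outside, world axes, zero at the start; "moment": the same for the moment, N m; "gripper_width": opening from 0.0 (shut) to 1.0 (fully open); "gripper_force": force on a finger pad.
Only numpy, scipy, OpenCV 4.12 (cv2) and the standard library are available. Lean on these libraries where they do the work, as an engineer would, in place of code of your own. Each camera call takes 0.05 s, during which the arm holds its last target. There are 200 camera calls.

## Working session

There is one attempt and no reset: what is moved stays moved. The work goes in short steps, Python scripts to look and compute and a tool call to move; the robot and the scene stay as the last step left them, time stands still between calls to the robot, and variables do not carry over. Pictures are saved under pics/ and viewed, at most 14 in all, crops included, and the job is handed in when it is done.

Besides the shell and the picture viewer there is one more tool, called after "Emit:" as name([rows], argument=value, ...), one row to a line, values as JSON. servo_tool: Moves the arm, as the interface text tells. Its arguments: {"type":"object","properties":{"targets":{"type":"array","items":{"type":"array","items":{"type":"number"}}}},"required":["targets"]}

```bash
ls; mkdir -p pics
cat > h.py <<'E'
import numpy as np, cv2
from station import r
def cap(n,f=None):
    c=r.capture(n)
    if f: cv2.imwrite('pics/'+f+'.png',cv2.cvtColor(c['pixels'],cv2.COLOR_RGB2BGR))
    return c
def K(c): return np.array([[c['fx'],0,c['cx']],[0,c['fy'],c['cy']],[0,0,1.]])
def ray(c,uv):
    uv=np.array(uv,float).reshape(-1,1,2)
    n=cv2.undistortPoints(uv,K(c),np.array(c['dist_coeffs'],float)).reshape(-1,2)
    T=np.array(c['world_from_camera']); d=np.c_[n,np.ones(len(n))]@T[:3,:3].T
    return T[:3,3],d
def onz(c,uv,z):
    o,d=ray(c,uv); return o+d*((z-o[2])/d[:,2])[:,None]
def proj(c,p):
    T=np.linalg.inv(np.array(c['world_from_camera']))
    return cv2.projectPoints(np.array(p,float).reshape(-1,3),cv2.Rodrigues(T[:3,:3])[0],T[:3,3],K(c),np.array(c['dist_coeffs'],float))[0].reshape(-1,2)
E
python3 - <<'E'
from h import *
np.set_printoptions(precision=3,suppress=True)
for n in('scene','side','wrist'):
    c=cap(n,n+'0'); print(n,c['fx'],c['dist_coeffs'],np.array(c['world_from_camera']))
print(r.sense())
E
```

```text
pics
scene 456.4792945706652 [-0.109  0.     0.     0.     0.   ] [[-0.603 -0.537  0.59  -0.19 ]
 [-0.797  0.397 -0.454  0.637]
 [ 0.01  -0.744 -0.668  0.916]
 [ 0.     0.     0.     1.   ]]
side 575.1444842802118 [-0.046  0.     0.     0.     0.   ] [[-0.837 -0.295  0.461 -0.068]
 [-0.547  0.417 -0.725  1.018]
 [ 0.021 -0.859 -0.511  0.722]
 [ 0.     0.     0.     1.   ]]
wrist 363.1034311225408 [-0.007  0.     0.     0.     0.   ] [[-0.351  0.908  0.229  0.156]
 [ 0.936  0.34   0.088 -0.608]
 [ 0.003  0.245 -0.969  0.383]
 [ 0.     0.     0.     1.   ]]
{'time_s': 0.15, 'joints': array([-54.625,  22.081,   0.399,  -0.02 , -68.412, -14.818]), 'joint_velocities': array([ 0.065, -0.124,  0.141,  0.131,  0.083,  0.092]), 'effort': array([  0.   , -39.105,  18.759,   4.222,   0.012,  -0.   ]), 'tcp_pos': array([ 0.219, -0.585,  0.239]), 'ee_rot': array([[-0.936, -0.351, -0.001],
       [-0.351,  0.936,  0.002],
       [ 0.   ,  0.002, -1.   ]]), 'wrist_force': array([ 0.475,  0.279, -0.64 ]), 'moment': array([-0.035, -0.048,  0.036]), 'gripper_force': 0.0, 'gripper_width': 0.9971861306030312}
```

View pics/scene0.png

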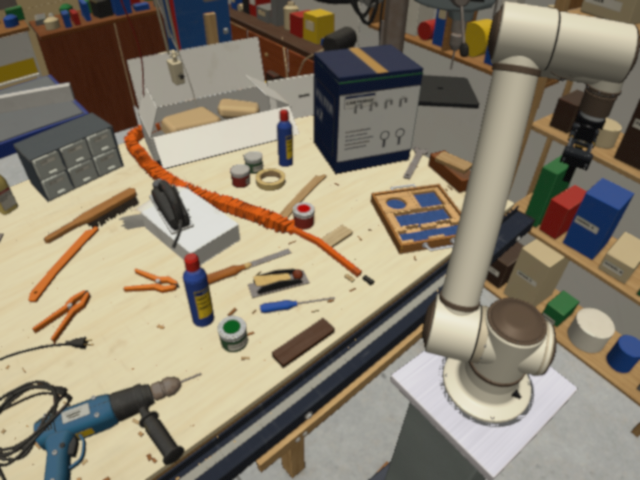

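View pics/side0.png

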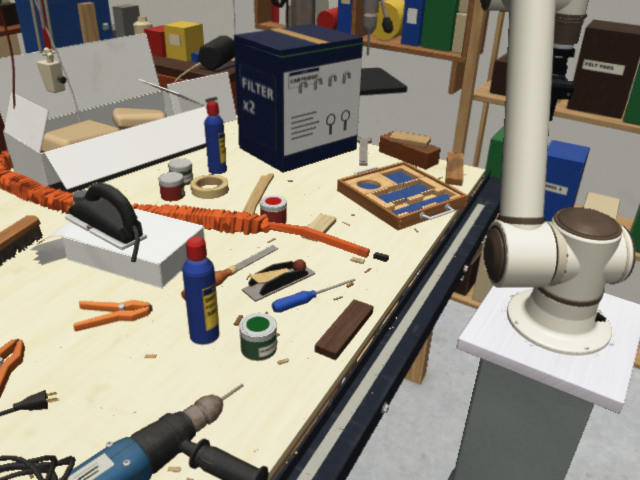

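The side view shows the spray can (200,290), green tin (258,335), screwdriver (312,295), block plane (280,275), chisel (230,265), red tin (272,207) and the tray (400,193). I'll enlarge the relevant parts.

Run:
```python
import cv2
a=cv2.imread('pics/side0.png')
cv2.imwrite('pics/c1.png',cv2.resize(a[150:240,330:475],None,fx=5.5,fy=5.5,interpolation=cv2.INTER_CUBIC))
cv2.imwrite('pics/c2.png',cv2.resize(a[225:370,170:370],None,fx=4,fy=4,interpolation=cv2.INTER_CUBIC))
```

```text
(no output)
```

View pics/c1.png

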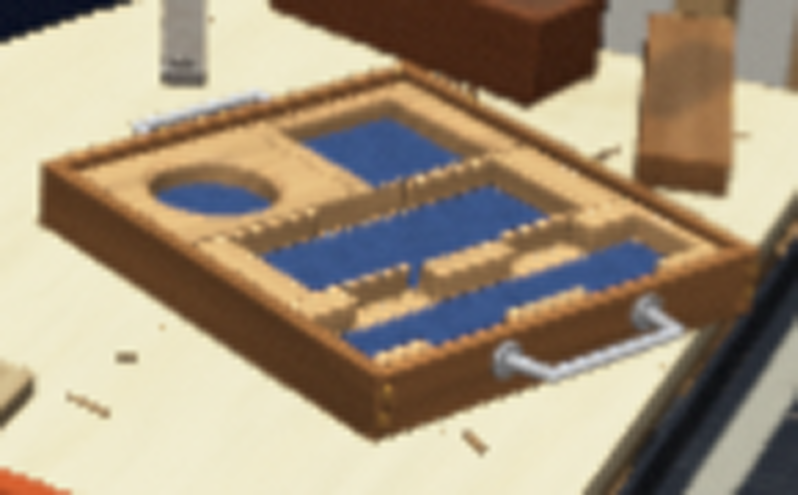

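View pics/c2.png

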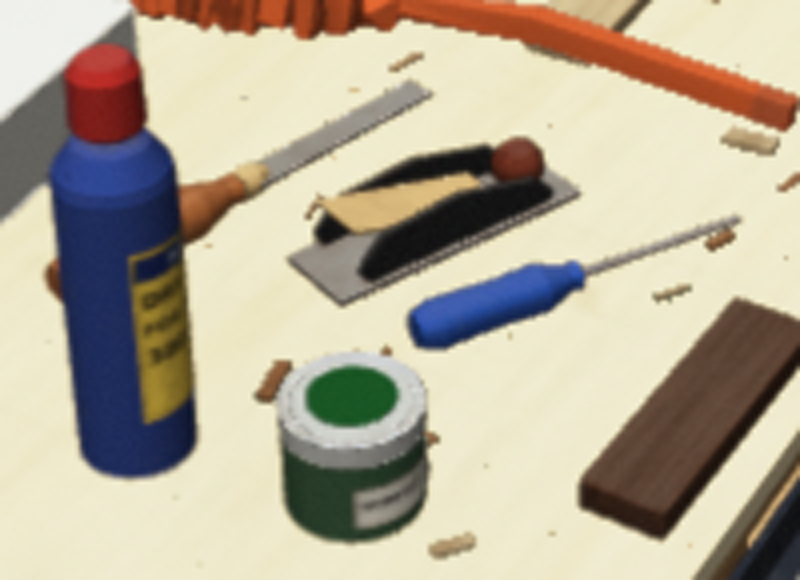

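Run:
```python
from h import *
np.set_printoptions(precision=4,suppress=True)
c=cap('side'); C=cap('scene')
p1=lambda l:np.array(l)/5.5+[330,150]
p2=lambda l:np.array(l)/4+[170,225]
t=onz(c,p1([[42,165],[405,68],[758,253],[375,372]]),.036); print('rim',t,t.mean(0))
print([np.linalg.norm(t[i]-t[(i+1)%4]) for i in range(4)])
s=onz(c,p2([[290,260],[343,303],[578,190]]),.004); print('sole',s,(s[0]+s[2])/2)
d=onz(c,p2([[430,322],[738,220]]),.014); print('driver',d,np.degrees(np.arctan2(*(d[0]-d[1])[1::-1])))
# discs by color, both cameras
def blob(c,f,box):
    h=cv2.cvtColor(c['pixels'],cv2.COLOR_RGB2HSV); m=f(h).astype(np.uint8)
    x0,y0,x1,y1=box; z=np.zeros_like(m); z[y0:y1,x0:x1]=m[y0:y1,x0:x1]
    n,l,st,ce=cv2.connectedComponentsWithStats(z); i=1+st[1:,4].argmax(); return ce[i],st[i]
gr=lambda h:(abs(h[...,0].astype(int)-65)<20)&(h[...,1]>120)&(h[...,2]>70)
rd=lambda h:((h[...,0]<6)|(h[...,0]>172))&(h[...,1]>150)&(h[...,2]>100)
for n,cc,bx,rb,cb in(('side',c,(235,310,280,345),(255,190,290,220),(180,230,215,262)),('scene',C,(215,315,250,340),(290,200,320,222),(180,245,212,275))):
    for nm,f,b,z in(('gtin',gr,bx,.058),('rtin',rd,rb,.058),('cap',rd,cb,.195)):
        ce,st=blob(cc,f,b); print(n,nm,ce,st,onz(cc,ce,z))
```

```text
rim [[ 0.6584 -0.2305  0.036 ]
 [ 0.562  -0.4497  0.036 ]
 [ 0.3256 -0.3501  0.036 ]
 [ 0.4256 -0.1345  0.036 ]] [ 0.4929 -0.2912  0.036 ]
[np.float64(0.23944785509162841), np.float64(0.2565361017627641), np.float64(0.23763032122493422), np.float64(0.2518208483803892)]
sole [[0.5775 0.2821 0.004 ]
 [0.5321 0.2951 0.004 ]
 [0.4895 0.1423 0.004 ]] [0.5335 0.2122 0.004 ]
driver [[0.4789 0.2926 0.014 ]
 [0.3967 0.1292 0.014 ]] 63.30667201715875
side gtin [257.4083 323.6667] [247 317  22  14 240] [[0.4433 0.4002 0.058 ]]
side rtin [273.     200.6265] [266 198  15   7  83] [[0.7042 0.0054 0.058 ]]
side cap [194.6718 248.0521] [186 237  19  24 326] [[0.549  0.4315 0.195 ]]
scene gtin [231.1418 326.4468] [224 321  15  12 141] [[0.4435 0.4005 0.058 ]]
scene rtin [303.0333 208.05  ] [298 205  11   7  60] [[0.7053 0.0057 0.058 ]]
scene cap [190.3961 262.0584] [185 255  13  17 154] [[0.5541 0.4246 0.195 ]]
```

Tray at about (0.493,-0.291), lanes running at 66° in world; driver lane nearest the robot, then plane lane, then the round (+y) and square (−y) pockets. In the close-up the plane's knob is at (517,160), the driver's handle at (500,305) and the tin lid at (352,400). I'll go over the tray first for a wrist view.

Emit:
servo_tool([
  [0.7,1.0,0.2,0.08,87],
  [1.4,2.0,0.4,0.16,87],
  [2.1,3.0,0.6,0.24,87],
  [2.8,4.0,0.8,0.32,87],
  [3.5,5.0,1.0,0.39,87],
])

```text
time_s: 0.67
tcp_pos: [0.325, -0.4337, 0.2697]
ee_rot: [[-0.73, -0.683, -0.0], [-0.683, 0.73, 0.0], [-0.0, 0.0, -1.0]]
wrist_force: [0.4, 0.3, 0.5]
gripper_width: 1.001
gripper_force: 0.0
```

Emit:
servo_tool([
  [0.7,1.0,0.2,0.08,87],
  [1.4,2.0,0.4,0.16,87],
  [2.1,3.0,0.6,0.24,87],
  [2.8,4.0,0.8,0.32,87],
  [3.5,5.0,1.0,0.39,87],
])

```text
time_s: 1.08
tcp_pos: [0.4301, -0.2835, 0.3]
ee_rot: [[-0.415, -0.91, 0.0], [-0.91, 0.415, -0.0], [-0.0, -0.0, -1.0]]
wrist_force: [2.0, -0.4, 0.3]
gripper_width: 1.003
gripper_force: 0.0
```

Emit:
servo_tool([
  [0,0,0,0,87],
  [0,0,0,0,87],
  [0,0,0,0,87],
  [0,0,0,0,87],
  [0,0,0,0,87],
])

```text
time_s: 1.5
tcp_pos: [0.4287, -0.286, 0.2992]
ee_rot: [[-0.421, -0.907, -0.001], [-0.907, 0.421, 0.0], [0.0, 0.001, -1.0]]
wrist_force: [0.5, -0.9, -0.3]
gripper_width: 0.994
gripper_force: 0.0
```

Run:
```python
from h import *
cap('wrist','w1'); s=r.sense(); print(s['tcp_pos'],s['ee_rot'],s['joints'],s['joint_velocities'])
```

```text
[ 0.42872824 -0.28602263  0.29924331] [[-4.20573110e-01 -9.07258376e-01 -7.06739405e-04]
 [-9.07258644e-01  4.20573076e-01  2.02652269e-04]
 [ 1.13377597e-04  7.26425529e-04 -9.99999730e-01]] [-1.56460883e+01  9.04932400e+00 -8.86778957e+00 -2.73283314e-04
 -7.21250106e+01 -9.22460585e+00] [ 0.13988755  0.03165681 -0.00890893  0.07061706 -0.09074246  0.05129966]
```

View pics/w1.png

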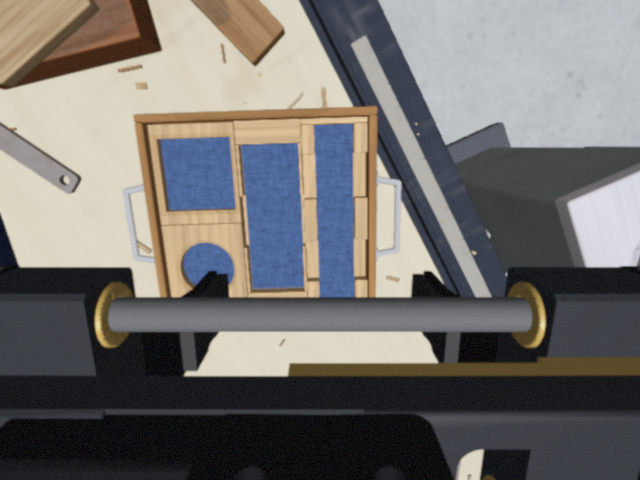

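The wrist view shows all four pockets: square (197,174), plane lane (272,215), driver lane (335,210), round (208,265). Now I'll measure them on the floor plane.

```bash
cat > tray.py <<'E'
from h import *
np.set_printoptions(precision=4,suppress=True)
c=cap('wrist'); cam=np.array(c['world_from_camera'])[:3,3]; print('cam',cam)
h=cv2.cvtColor(c['pixels'],cv2.COLOR_RGB2HSV)
m=((abs(h[...,0].astype(int)-110)<12)&(h[...,1]>100)&(h[...,2]>80)).astype(np.uint8)
m=cv2.morphologyEx(m,cv2.MORPH_OPEN,np.ones((3,3)))
n,l,st,ce=cv2.connectedComponentsWithStats(m)
for i in range(1,n):
    if st[i,4]<800: continue
    ct=max(cv2.findContours((l==i).astype(np.uint8),0,1)[0],key=len).reshape(-1,2)
    p=onz(c,ct,.014)[:,:2].astype(np.float32); R=cv2.minAreaRect(p*1000)
    yaw=(R[2]+45)%90-45
    a=np.radians(-24.1); A=np.array([[np.cos(a),-np.sin(a)],[np.sin(a),np.cos(a)]]); q=p@A
    lo,hi=np.percentile(q,1,axis=0),np.percentile(q,99,axis=0)
    print(st[i],'rect',R[0],R[1],yaw,'tray lo',lo,'hi',hi,'size',hi-lo,'camq',cam[:2]@A)
E
python3 tray.py
```

```text
cam [ 0.3999 -0.3458  0.4439]
[ 315  125   39  173 5938] rect (415.69879150390625, -266.1112060546875) (209.87579345703125, 41.9201545715332) -23.056800842285156 tray lo [ 0.466  -0.1779] hi [0.5108 0.0313] size [0.0448 0.2092] camq [ 0.5062 -0.1523]
[ 162  138   72   72 4589] rect (540.5634155273438, -378.7269592285156) (80.25917053222656, 77.33128356933594) -22.832366943359375 tray lo [ 0.6095 -0.1655] hi [ 0.6869 -0.0844] size [0.0775 0.0811] camq [ 0.5062 -0.1523]
[ 243  144   60  143 7409] rect (483.7508239746094, -294.2121276855469) (173.70875549316406, 63.082603454589844) -23.0927734375 tray lo [ 0.5298 -0.1579] hi [0.5943 0.0154] size [0.0644 0.1733] camq [ 0.5062 -0.1523]
[ 184  244   49   40 1351] rect (583.6575927734375, -279.2006530761719) (49.92963409423828, 59.906314849853516) -19.40198516845703 tray lo [ 0.6167 -0.0409] hi [0.6763 0.0098] size [0.0596 0.0507] camq [ 0.5062 -0.1523]
```

Emit:
servo_tool([
  [0.3,1.24,0,0,87],
  [0.6,2.48,0,0,87],
  [0.9,3.72,0,0,87],
  [1.2,4.96,0,0.02,87],
  [1.5,6.2,0,0.03,87],
])

```text
time_s: 2.02
tcp_pos: [0.4743, -0.0983, 0.2997]
ee_rot: [[-0.392, -0.92, 0.0], [-0.92, 0.392, -0.0], [-0.0, -0.0, -1.0]]
wrist_force: [0.9, 0.2, 0.1]
gripper_width: 0.997
gripper_force: 0.0
```

Emit:
servo_tool([
  [0.3,1.24,0,0,87],
  [0.6,2.48,0,0,87],
  [0.9,3.72,0,0,87],
  [1.2,4.96,0,0.02,87],
  [1.5,6.2,0,0.03,87],
])

```text
time_s: 2.43
tcp_pos: [0.5196, 0.088, 0.2997]
ee_rot: [[-0.364, -0.931, 0.0], [-0.931, 0.364, 0.0], [-0.0, -0.0, -1.0]]
wrist_force: [0.8, -0.4, 0.4]
gripper_width: 0.997
gripper_force: 0.0
```

Emit:
servo_tool([
  [0.3,1.24,0,0,87],
  [0.6,2.48,0,0,87],
  [0.9,3.72,0,0,87],
  [1.2,4.96,0,0.02,87],
  [1.5,6.2,0,0.03,87],
])

```text
time_s: 2.85
tcp_pos: [0.565, 0.2739, 0.2994]
ee_rot: [[-0.336, -0.942, -0.0], [-0.942, 0.336, -0.0], [0.0, 0.0, -1.0]]
wrist_force: [0.6, 0.0, 0.0]
gripper_width: 1.0
gripper_force: 0.0
```

Emit:
servo_tool([
  [0,0,0,0,87],
  [0,0,0,0,87],
  [0,0,0,0,87],
  [0,0,0,0,87],
  [0,0,0,0,87],
])

```text
time_s: 3.27
tcp_pos: [0.5646, 0.2714, 0.3001]
ee_rot: [[-0.337, -0.942, 0.0], [-0.942, 0.337, 0.0], [-0.0, -0.0, -1.0]]
wrist_force: [-0.4, 0.2, -0.7]
gripper_width: 1.0
gripper_force: 0.0
```

Run:
```python
from h import *
cap('wrist','w2'); s=r.sense(); print(s['tcp_pos'],s['ee_rot'],s['joints'])
```

```text
[0.56452908 0.27154499 0.30017034] [[-3.36857598e-01 -9.41555423e-01  5.85592347e-04]
 [-9.41555418e-01  3.36857858e-01  4.20867026e-04]
 [-5.93531015e-04 -4.09595391e-04 -9.99999740e-01]] [ 4.04687309e+01  2.02938333e+01  6.46607501e+00  3.53447567e-03
 -7.61310660e+01 -6.01551247e+01]
```

View pics/w2.png

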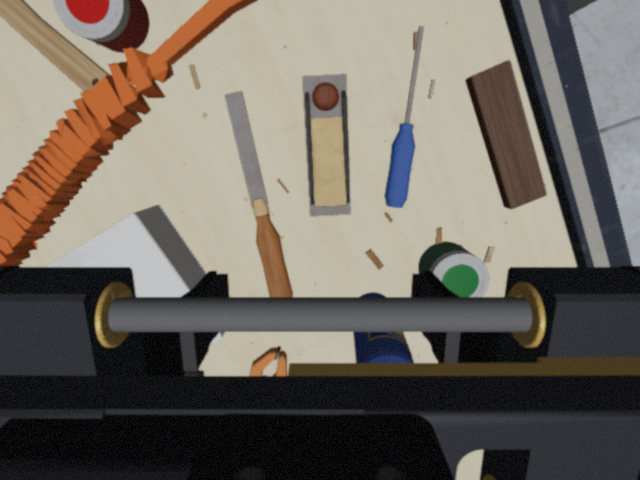

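The plane's sole corners lie at (303,76), (346,74), (351,214), (309,216). The driver runs from its tip at (421,27) to its handle end at (396,207), and the chisel is left of the plane.

Run:
```python
from h import *
np.set_printoptions(precision=4,suppress=True)
c=cap('wrist')
h=cv2.cvtColor(c['pixels'],cv2.COLOR_RGB2HSV)
p=onz(c,[[303,76],[346,74],[351,214],[309,216]],.003); print('plane',p.mean(0)); 
e=(p[3]+p[2]-p[0]-p[1])/2; print(np.linalg.norm(e),np.linalg.norm(p[0]-p[1]),'ydir',np.degrees(np.arctan2(e[1],e[0])))
m=((abs(h[...,0].astype(int)-112)<10)&(h[...,1]>120)).astype(np.uint8); m[:,:370]=0;m[:,440:]=0;m[:110]=0;m[220:]=0
p=onz(c,np.argwhere(m)[:,::-1],.014)[:,:2]; R=cv2.minAreaRect((p*1000).astype(np.float32)); print('handle',m.sum(),R)
v=np.linalg.eigh(np.cov(p.T))[1][:,1]; v*=np.sign(v[1]); t=(p-p.mean(0))@v
print('ang',np.degrees(np.arctan2(v[1],v[0])),'end',p.mean(0)+v*t.max(),'mean',p.mean(0)); 
tip=onz(c,[[421,27]],.014); print('tip',tip)
m=((h[...,2]<70)).astype(np.uint8)
# cap triangulation from side & scene
o=[]
for n,uv in(('side',(194.7,248.1)),('scene',(190.4,262.1))):
    cc=cap(n); a,d=ray(cc,[uv]); o.append((a,d[0]/np.linalg.norm(d)))
(a,u),(b,w)=o; s=np.linalg.lstsq(np.c_[u,-w],b-a,rcond=None)[0]; print('cap',a+u*s[0],b+w*s[1])
```

```text
plane [0.5326 0.2125 0.003 ]
0.16009149613821613 0.048479343444364366 ydir 72.91801496719806
handle 1497 ((459.67333984375, 259.9184265136719), (94.04741668701172, 23.926471710205078), 64.67803955078125)
ang 64.6071594091251 end [0.4799 0.3024] mean [0.4602 0.2608]
tip [[0.397  0.1277 0.014 ]]
cap [0.5584 0.4224 0.1868] [0.5604 0.4228 0.1888]
```

Emit:
servo_tool([
  [-0.21,-0.4,-0.7,0.01,80],
  [-0.42,-0.8,-1.4,0.02,80],
  [-0.64,-1.2,-2.1,0.03,80],
  [-0.85,-1.6,-2.8,0.04,80],
  [-1.06,-1.97,-3.6,0.045,80],
])

```text
time_s: 3.88
tcp_pos: [0.5326, 0.213, 0.1916]
ee_rot: [[-0.292, -0.956, 0.002], [-0.956, 0.292, 0.001], [-0.002, -0.002, -1.0]]
wrist_force: [0.1, 0.8, -0.3]
gripper_width: 0.925
gripper_force: 0.0
```

Emit:
servo_tool([
  [0,0,-1.0,0,80],
  [0,0,-2.0,0,80],
  [0,0,-3.0,0,80],
  [0,0,-4.0,0,80],
  [0,0,-4.5,0,80],
])

```text
time_s: 4.3
tcp_pos: [0.5309, 0.2123, 0.0533]
ee_rot: [[-0.294, -0.956, -0.004], [-0.956, 0.294, -0.003], [0.004, 0.003, -1.0]]
wrist_force: [-0.7, -0.5, 0.1]
gripper_width: 0.917
gripper_force: 0.0
```

Emit:
servo_tool([
  [0,0,-0.3,0,80],
  [0,0,-0.6,0,80],
  [0,0,-0.9,0,80],
  [0,0,-1.0,0,80],
  [0,0,-1.0,0,80],
])

```text
time_s: 4.72
tcp_pos: [0.5327, 0.2137, 0.0264]
ee_rot: [[-0.293, -0.956, -0.0], [-0.956, 0.293, -0.0], [0.0, 0.0, -1.0]]
wrist_force: [0.4, -0.1, 0.0]
gripper_width: 0.916
gripper_force: 0.0
```

Run:
```python
from h import *
s=r.sense(); print(s['tcp_pos'],s['ee_rot'][:,1],s['wrist_force'])
a=cap('side')['pixels'][200:320,190:360]
cv2.imwrite('pics/s1.png',cv2.resize(a[...,::-1],None,fx=4,fy=4,interpolation=cv2.INTER_CUBIC))
```

```text
[0.53271816 0.21373103 0.02641948] [-9.56215798e-01  2.92662507e-01  7.32883627e-05] [ 0.38317264 -0.14629172  0.01375997]
```

View pics/s1.png

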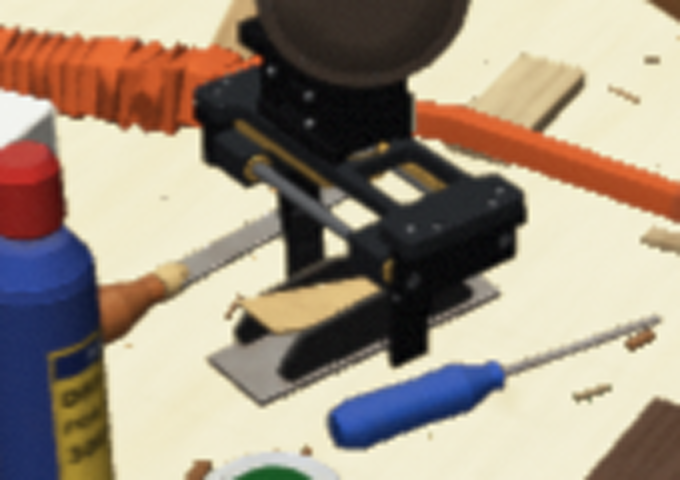

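The fingers straddle the plane body at (350,330), clear of the driver and the chisel. Closing.

Emit:
servo_tool([
  [0,0,0,0,40],
  [0,0,0,0,40],
  [0,0,0,0,40],
  [0,0,0,0,40],
  [0,0,0,0,40],
])

```text
time_s: 5.18
tcp_pos: [0.5328, 0.2138, 0.0269]
ee_rot: [[-0.293, -0.956, 0.001], [-0.956, 0.293, 0.0], [-0.001, -0.0, -1.0]]
wrist_force: [0.6, 0.5, 0.1]
gripper_width: 0.626
gripper_force: 0.0
```

Emit:
servo_tool([
  [0,0,0,0,40],
  [0,0,0,0,40],
  [0,0,0,0,40],
  [0,0,0,0,40],
  [0,0,0,0,40],
])

```text
time_s: 5.6
tcp_pos: [0.5331, 0.2139, 0.0268]
ee_rot: [[-0.292, -0.956, 0.001], [-0.956, 0.292, 0.0], [-0.001, -0.001, -1.0]]
wrist_force: [1.3, -0.2, 0.6]
gripper_width: 0.522
gripper_force: 30.0
```

Emit:
servo_tool([
  [0,0,0,0,40],
  [0,0,0.1,0,40],
  [0,0,0.2,0,40],
  [0,0,0.4,0,40],
  [0,0,0.7,0,40],
])

```text
time_s: 6.02
tcp_pos: [0.5312, 0.2129, 0.0465]
ee_rot: [[-0.293, -0.956, -0.004], [-0.956, 0.293, -0.002], [0.003, 0.003, -1.0]]
wrist_force: [1.4, -0.0, -5.6]
gripper_width: 0.527
gripper_force: 30.0
```

Emit:
servo_tool([
  [0,0,0.6,0,40],
  [0,0,1.4,0,40],
  [0,0,2.2,0,40],
  [0,0,3.2,0,40],
  [0,-0.6,4.0,0,40],
])

```text
time_s: 6.43
tcp_pos: [0.5333, 0.1979, 0.1702]
ee_rot: [[-0.29, -0.957, 0.003], [-0.957, 0.29, 0.002], [-0.003, -0.002, -1.0]]
wrist_force: [1.3, 0.7, -5.2]
gripper_width: 0.529
gripper_force: 30.0
```

Emit:
servo_tool([
  [-0.1,-1.1,0,-0.01,40],
  [-0.2,-2.2,0,-0.02,40],
  [-0.3,-3.3,0,-0.03,40],
  [-0.4,-4.4,0,-0.035,40],
  [-0.55,-5.5,0,-0.035,40],
])

```text
time_s: 6.85
tcp_pos: [0.5152, 0.0293, 0.1681]
ee_rot: [[-0.326, -0.945, -0.0], [-0.945, 0.326, 0.0], [-0.0, 0.0, -1.0]]
wrist_force: [0.6, -0.5, -5.8]
gripper_width: 0.528
gripper_force: 30.0
```

Emit:
servo_tool([
  [-0.1,-1.1,0,-0.01,40],
  [-0.2,-2.2,0,-0.02,40],
  [-0.3,-3.3,0,-0.03,40],
  [-0.4,-4.4,0,-0.035,40],
  [-0.55,-5.5,0,-0.035,40],
])

```text
time_s: 7.27
tcp_pos: [0.4988, -0.1356, 0.1681]
ee_rot: [[-0.359, -0.933, 0.0], [-0.933, 0.359, 0.0], [-0.0, 0.0, -1.0]]
wrist_force: [1.5, 0.0, -6.1]
gripper_width: 0.528
gripper_force: 30.0
```

Emit:
servo_tool([
  [-0.1,-1.1,0,-0.01,40],
  [-0.2,-2.2,0,-0.02,40],
  [-0.3,-3.3,0,-0.03,40],
  [-0.4,-4.4,0,-0.035,40],
  [-0.55,-5.2,0,-0.035,40],
])

```text
time_s: 7.68
tcp_pos: [0.4824, -0.2924, 0.1679]
ee_rot: [[-0.393, -0.92, 0.0], [-0.92, 0.393, -0.0], [-0.0, -0.0, -1.0]]
wrist_force: [-0.4, 0.7, -5.7]
gripper_width: 0.527
gripper_force: 30.0
```

Emit:
servo_tool([
  [0,0,0,0,40],
  [0,0,0,0,40],
  [0,0,0,0,40],
  [0,0,0,0,40],
  [0,0,0,0,40],
])

```text
time_s: 8.1
tcp_pos: [0.4833, -0.2893, 0.1678]
ee_rot: [[-0.39, -0.921, 0.0], [-0.921, 0.39, 0.0], [-0.0, 0.0, -1.0]]
wrist_force: [0.5, 0.2, -6.3]
gripper_width: 0.53
gripper_force: 30.0
```

Run:
```python
from h import *
s=r.sense(); print(s['tcp_pos'],s['ee_rot'],s['wrist_force'])
cap('wrist','w3')
```

```text
[ 0.48328272 -0.28928519  0.16776751] [[-3.89987962e-01 -9.20819953e-01  6.53543056e-05]
 [-9.20819925e-01  3.89987966e-01  2.26101900e-04]
 [-2.33686533e-04  2.79974722e-05 -9.99999972e-01]] [ 0.45105856  0.18346685 -6.28417259]
```

View pics/w3.png

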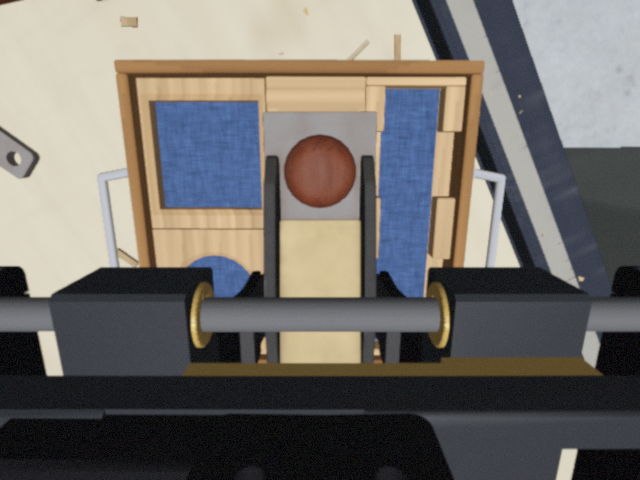

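The plane hangs level over its lane (knob at (320,172)), lined up with the lane. Descending in stages.

Emit:
servo_tool([
  [0,-0.13,-0.8,0,40],
  [0,-0.13,-1.6,0,40],
  [0,-0.13,-2.4,0,40],
  [0,-0.13,-3.0,0,40],
  [0,-0.13,-3.4,0,40],
])

```text
time_s: 8.57
tcp_pos: [0.4824, -0.2931, 0.0635]
ee_rot: [[-0.39, -0.921, -0.003], [-0.921, 0.39, 0.001], [0.0, 0.003, -1.0]]
wrist_force: [-0.9, -0.3, -6.2]
gripper_width: 0.525
gripper_force: 30.0
```

Emit:
servo_tool([
  [0,0,-0.1,0,40],
  [0,0,-0.2,0,40],
  [0,0,-0.3,0,40],
  [0,0,-0.4,0,40],
  [0,0,-0.4,0,40],
])

```text
time_s: 8.98
tcp_pos: [0.4835, -0.2941, 0.0539]
ee_rot: [[-0.391, -0.92, 0.001], [-0.92, 0.391, -0.0], [-0.0, -0.001, -1.0]]
wrist_force: [-0.1, 0.1, -5.6]
gripper_width: 0.525
gripper_force: 30.0
```

Emit:
servo_tool([
  [0,0,-0.05,0,40],
  [0,0,-0.1,0,40],
  [0,0,-0.15,0,40],
  [0,0,-0.2,0,40],
  [0,0,-0.2,0,40],
])

```text
time_s: 9.4
tcp_pos: [0.483, -0.2941, 0.0473]
ee_rot: [[-0.391, -0.92, -0.0], [-0.92, 0.391, 0.0], [-0.0, 0.0, -1.0]]
wrist_force: [-0.6, 0.0, -5.5]
gripper_width: 0.528
gripper_force: 30.0
```

Emit:
servo_tool([
  [0,0,-0.02,0,40],
  [0,0,-0.04,0,40],
  [0,0,-0.06,0,40],
  [0,0,-0.08,0,40],
  [0,0,-0.1,0,40],
])

```text
time_s: 9.82
tcp_pos: [0.4832, -0.2942, 0.0445]
ee_rot: [[-0.391, -0.92, 0.0], [-0.92, 0.391, -0.0], [0.0, -0.0, -1.0]]
wrist_force: [-0.4, -0.8, -5.4]
gripper_width: 0.53
gripper_force: 30.0
```

Emit:
servo_tool([
  [0,0,-0.02,0,40],
  [0,0,-0.04,0,40],
  [0,0,-0.06,0,40],
  [0,0,-0.08,0,40],
  [0,0,-0.08,0,40],
])

```text
time_s: 10.23
tcp_pos: [0.4831, -0.2941, 0.042]
ee_rot: [[-0.391, -0.92, -0.0], [-0.92, 0.391, 0.0], [0.0, 0.0, -1.0]]
wrist_force: [0.6, -1.0, -5.6]
gripper_width: 0.526
gripper_force: 30.0
```

Emit:
servo_tool([
  [0,0,-0.02,0,46],
  [0,0,-0.02,0,49],
  [0,0,-0.02,0,52],
  [0,0,-0.02,0,52],
  [0,0,-0.02,0,52],
])

```text
time_s: 10.65
tcp_pos: [0.484, -0.2945, 0.0424]
ee_rot: [[-0.391, -0.92, 0.002], [-0.92, 0.391, -0.001], [0.0, -0.002, -1.0]]
wrist_force: [0.4, -0.3, 0.5]
gripper_width: 0.591
gripper_force: 0.0
```

Emit:
servo_tool([
  [0,0,0.1,0,52],
  [0,0,0.3,0,52],
  [0,0,0.6,0,52],
  [0,0,1.0,0,52],
  [0,0,1.6,0,52],
])

```text
time_s: 11.07
tcp_pos: [0.4825, -0.294, 0.0898]
ee_rot: [[-0.391, -0.92, -0.002], [-0.92, 0.391, 0.001], [0.0, 0.002, -1.0]]
wrist_force: [0.5, 0.2, -1.0]
gripper_width: 0.596
gripper_force: 0.0
```

Run:
```python
from h import *
np.set_printoptions(precision=4,suppress=True)
s=r.sense(); print(s['tcp_pos'],s['ee_rot'][:,1],s['wrist_force'],s['gripper_width'])
c=cap('wrist')
h=cv2.cvtColor(c['pixels'],cv2.COLOR_RGB2HSV)
```

```text
[ 0.4825 -0.294   0.0898] [-0.9202  0.3914  0.002 ] [ 0.5474  0.1743 -0.9625] 0.5956602498899436
```

Emit:
servo_tool([
  [0,0,0.8,0,60],
  [0,0,1.8,0,60],
  [0,0,2.8,0,60],
  [0,0.5,3.5,0,60],
  [0,1.5,3.5,0,60],
])

```text
time_s: 11.53
tcp_pos: [0.4863, -0.2516, 0.2008]
ee_rot: [[-0.393, -0.919, 0.012], [-0.919, 0.393, -0.005], [-0.0, -0.013, -1.0]]
wrist_force: [1.5, 1.1, 1.0]
gripper_width: 0.686
gripper_force: 0.0
```

Emit:
servo_tool([
  [-0.1,1.2,0,0,60],
  [-0.2,2.4,0,0,60],
  [-0.2,3.6,0,0,60],
  [-0.2,4.8,0,-0.01,60],
  [-0.3,6.0,0,-0.02,60],
])

```text
time_s: 11.95
tcp_pos: [0.4744, -0.0676, 0.1957]
ee_rot: [[-0.41, -0.912, 0.002], [-0.912, 0.41, 0.0], [-0.001, -0.002, -1.0]]
wrist_force: [0.8, 0.6, 0.5]
gripper_width: 0.691
gripper_force: 0.0
```

Emit:
servo_tool([
  [-0.1,1.2,0,0,60],
  [-0.2,2.4,0,0,60],
  [-0.2,3.6,0,0,60],
  [-0.2,4.8,0,-0.01,60],
  [-0.3,6.0,0,-0.02,60],
])

```text
time_s: 12.37
tcp_pos: [0.4653, 0.1128, 0.1957]
ee_rot: [[-0.428, -0.904, 0.002], [-0.904, 0.428, 0.001], [-0.002, -0.002, -1.0]]
wrist_force: [0.7, -0.2, -0.1]
gripper_width: 0.691
gripper_force: 0.0
```

Emit:
servo_tool([
  [-0.05,1.0,-0.4,0,60],
  [-0.1,2.0,-0.8,0,60],
  [-0.17,3.0,-1.2,0,60],
  [-0.17,4.0,-1.6,0,60],
  [-0.17,4.93,-2.0,0,60],
])

```text
time_s: 12.78
tcp_pos: [0.46, 0.2607, 0.1351]
ee_rot: [[-0.427, -0.904, 0.002], [-0.904, 0.427, 0.001], [-0.002, -0.001, -1.0]]
wrist_force: [0.8, 0.5, -0.2]
gripper_width: 0.69
gripper_force: 0.0
```

Emit:
servo_tool([
  [0,0,0,0,60],
  [0,0,0,0,60],
  [0,0,0,0,60],
  [0,0,0,0,60],
  [0,0,0,0,60],
])

```text
time_s: 13.2
tcp_pos: [0.4604, 0.2579, 0.1354]
ee_rot: [[-0.429, -0.903, 0.001], [-0.903, 0.429, 0.001], [-0.001, -0.0, -1.0]]
wrist_force: [0.2, 0.1, -0.2]
gripper_width: 0.691
gripper_force: 0.0
```

Run:
```python
from h import *
np.set_printoptions(precision=4,suppress=True)
s=r.sense(); print(s['tcp_pos'],s['ee_rot'][:,1],np.degrees(np.arctan2(*s['ee_rot'][1::-1,1])))
c=cap('wrist','w4')
```

```text
[0.4604 0.2579 0.1354] [-0.9034  0.4289 -0.0005] 154.60455699378122
```

View pics/w4.png

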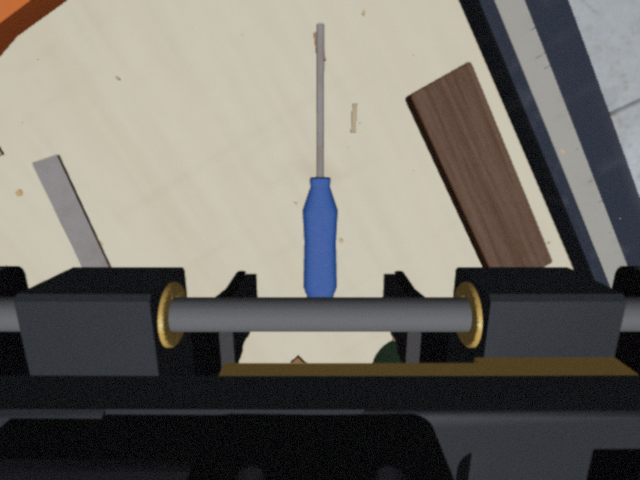

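The screwdriver is centred between the fingers (column 320) and aligned. Descending to grip it.

Emit:
servo_tool([
  [0,0,-0.9,0,60],
  [-0.02,0.03,-1.8,0,60],
  [-0.02,0.03,-2.7,0,60],
  [-0.02,0.03,-3.4,0,60],
  [-0.02,0.03,-3.8,0,60],
])

```text
time_s: 13.67
tcp_pos: [0.4587, 0.258, 0.0186]
ee_rot: [[-0.429, -0.903, -0.002], [-0.903, 0.429, -0.002], [0.003, 0.001, -1.0]]
wrist_force: [0.0, 0.4, 0.6]
gripper_width: 0.687
gripper_force: 0.0
```

Emit:
servo_tool([
  [0,0,-0.03,0,60],
  [0,0,-0.03,0,50],
  [0,0,-0.03,0,40],
  [0,0,-0.03,0,30],
  [0,0,-0.03,0,20],
])

```text
time_s: 14.08
tcp_pos: [0.4599, 0.2598, 0.0205]
ee_rot: [[-0.428, -0.904, 0.001], [-0.904, 0.428, 0.001], [-0.002, -0.001, -1.0]]
wrist_force: [-0.8, 0.2, -0.0]
gripper_width: 0.468
gripper_force: 0.0
```

Emit:
servo_tool([
  [0,0,0,0,15],
  [0,0,0,0,15],
  [0,0,0,0,15],
  [0,0,0,0,15],
  [0,0,0,0,15],
])

```text
time_s: 14.5
tcp_pos: [0.4597, 0.2598, 0.0201]
ee_rot: [[-0.428, -0.904, 0.001], [-0.904, 0.428, 0.0], [-0.001, -0.0, -1.0]]
wrist_force: [0.2, -0.7, 4.5]
gripper_width: 0.3
gripper_force: 30.0
```

Emit:
servo_tool([
  [0,0,0,0,15],
  [0,0,0,0,15],
  [0,0,0.1,0,15],
  [0,0,0.3,0,15],
  [0,0,0.6,0,15],
])

```text
time_s: 14.92
tcp_pos: [0.4588, 0.259, 0.0371]
ee_rot: [[-0.428, -0.904, -0.002], [-0.904, 0.428, -0.002], [0.002, 0.001, -1.0]]
wrist_force: [-0.2, -0.0, -1.0]
gripper_width: 0.301
gripper_force: 30.0
```

Emit:
servo_tool([
  [0,0,0.6,0,15],
  [0,0,1.5,0,15],
  [0,0,2.5,0,15],
  [0,0,3.5,0,15],
  [0,-0.5,4.3,0,15],
])

```text
time_s: 15.33
tcp_pos: [0.4604, 0.2465, 0.1697]
ee_rot: [[-0.426, -0.905, 0.003], [-0.905, 0.426, 0.003], [-0.004, -0.002, -1.0]]
wrist_force: [0.6, -0.2, -0.4]
gripper_width: 0.298
gripper_force: 30.0
```

Emit:
servo_tool([
  [0,-1.1,0,0,15],
  [-0.1,-2.2,0,0.01,15],
  [-0.2,-3.3,0,0.02,15],
  [-0.3,-4.4,0,0.03,15],
  [-0.3,-5.5,0,0.04,15],
])

```text
time_s: 15.75
tcp_pos: [0.4494, 0.0781, 0.1673]
ee_rot: [[-0.39, -0.921, 0.0], [-0.921, 0.39, 0.0], [-0.0, 0.0, -1.0]]
wrist_force: [0.4, 0.1, -1.3]
gripper_width: 0.298
gripper_force: 30.0
```

Emit:
servo_tool([
  [0,-1.1,0,0,15],
  [-0.1,-2.2,0,0,15],
  [-0.2,-3.3,0,0,15],
  [-0.3,-4.4,0,0,15],
  [-0.3,-5.5,0,0,15],
])

```text
time_s: 16.17
tcp_pos: [0.4404, -0.0869, 0.1673]
ee_rot: [[-0.391, -0.92, 0.0], [-0.92, 0.391, 0.0], [-0.001, -0.0, -1.0]]
wrist_force: [0.9, -0.0, -1.4]
gripper_width: 0.296
gripper_force: 30.0
```

Emit:
servo_tool([
  [0,-1.0,0,0,15],
  [-0.1,-2.0,0,0,15],
  [-0.2,-3.0,0,0,15],
  [-0.22,-4.0,0,0,15],
  [-0.22,-4.5,0,0,15],
])

```text
time_s: 16.58
tcp_pos: [0.4343, -0.2228, 0.1672]
ee_rot: [[-0.393, -0.919, 0.0], [-0.919, 0.393, -0.0], [0.0, -0.0, -1.0]]
wrist_force: [0.2, 0.0, -0.2]
gripper_width: 0.298
gripper_force: 30.0
```

Emit:
servo_tool([
  [0,0,-0.7,0,15],
  [0,0,-1.4,0,15],
  [0,0,-1.4,0,15],
  [0,0,-1.4,0,15],
  [0,0,-1.4,0,15],
])

```text
time_s: 17.0
tcp_pos: [0.4356, -0.2205, 0.1258]
ee_rot: [[-0.391, -0.921, 0.002], [-0.921, 0.391, -0.001], [0.0, -0.002, -1.0]]
wrist_force: [0.3, -0.8, -1.1]
gripper_width: 0.296
gripper_force: 30.0
```

Run:
```python
from h import *
np.set_printoptions(precision=4,suppress=True)
s=r.sense(); print(s['tcp_pos'],s['ee_rot'][:,1],np.degrees(np.arctan2(*s['ee_rot'][1::-1,1])))
c=cap('wrist','w5')
```

```text
[ 0.4356 -0.2205  0.1258] [-0.9206  0.3905 -0.0017] 157.01320893475497
```

View pics/w5.png

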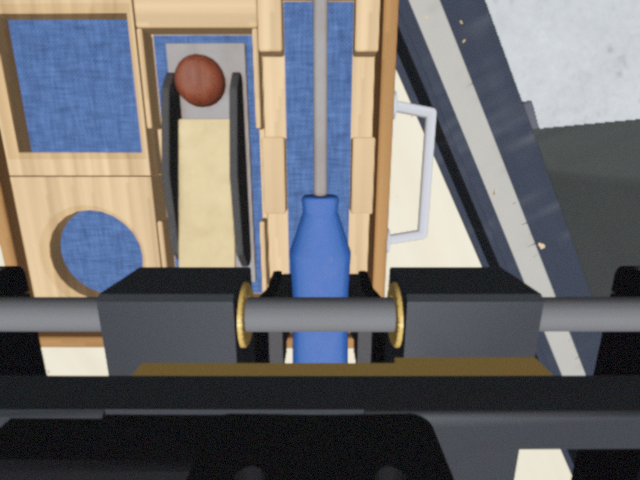

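The plane sits in its lane (knob at (200,80)) and the driver is centred over its own (column 320). Lowering.

Emit:
servo_tool([
  [0,0,-0.7,0,15],
  [0,0,-1.4,0,15],
  [0,0,-1.9,0,15],
  [0,0,-2.3,0,15],
  [0,0,-2.5,0,15],
])

```text
time_s: 17.47
tcp_pos: [0.4351, -0.2201, 0.0495]
ee_rot: [[-0.391, -0.921, -0.0], [-0.921, 0.391, -0.0], [0.0, 0.0, -1.0]]
wrist_force: [-0.1, -0.0, -0.6]
gripper_width: 0.297
gripper_force: 30.0
```

Emit:
servo_tool([
  [0,0,-0.07,0,15],
  [0,0,-0.14,0,15],
  [0,0,-0.21,0,15],
  [0,0,-0.28,0,15],
  [0,0,-0.3,0,15],
])

```text
time_s: 17.88
tcp_pos: [0.4352, -0.2204, 0.041]
ee_rot: [[-0.391, -0.92, 0.001], [-0.92, 0.391, -0.0], [-0.0, -0.001, -1.0]]
wrist_force: [0.2, 0.6, -0.2]
gripper_width: 0.298
gripper_force: 30.0
```

Emit:
servo_tool([
  [0,0,-0.04,0,15],
  [0,0,-0.08,0,15],
  [0,0,-0.12,0,15],
  [0,0,-0.16,0,15],
  [0,0,-0.18,0,15],
])

```text
time_s: 18.3
tcp_pos: [0.4348, -0.2204, 0.0351]
ee_rot: [[-0.391, -0.92, -0.0], [-0.92, 0.391, 0.0], [0.0, 0.0, -1.0]]
wrist_force: [-0.3, 0.6, -1.0]
gripper_width: 0.297
gripper_force: 30.0
```

Emit:
servo_tool([
  [0,0,-0.02,0,28],
  [0,0,-0.02,0,32],
  [0,0,-0.02,0,36],
  [0,0,-0.02,0,36],
  [0,0,-0.02,0,36],
])

```text
time_s: 18.72
tcp_pos: [0.435, -0.2204, 0.0348]
ee_rot: [[-0.391, -0.92, 0.0], [-0.92, 0.391, -0.0], [-0.0, -0.0, -1.0]]
wrist_force: [-0.8, 0.4, -0.6]
gripper_width: 0.404
gripper_force: 0.0
```

Emit:
servo_tool([
  [0,0,0.1,0,36],
  [0,0,0.4,0,36],
  [0,0,1.0,0,36],
  [0,0,2.0,0,36],
  [0,0,3.3,0,36],
])

```text
time_s: 19.13
tcp_pos: [0.4331, -0.22, 0.1335]
ee_rot: [[-0.392, -0.92, -0.005], [-0.92, 0.392, 0.001], [0.001, 0.005, -1.0]]
wrist_force: [1.4, 0.8, 0.6]
gripper_width: 0.416
gripper_force: 0.0
```

Emit:
servo_tool([
  [0,0.5,0.8,0,87],
  [0,1.2,1.6,-0.05,87],
  [0,2.0,2.4,-0.1,87],
  [0,2.8,3.2,-0.15,87],
  [0,3.7,4.0,-0.2,87],
])

```text
time_s: 19.55
tcp_pos: [0.4343, -0.1087, 0.2559]
ee_rot: [[-0.569, -0.822, 0.001], [-0.822, 0.569, 0.0], [-0.001, -0.001, -1.0]]
wrist_force: [1.9, -0.1, 0.2]
gripper_width: 0.707
gripper_force: 0.0
```

Emit:
servo_tool([
  [0,1.1,0,-0.06,87],
  [0,2.2,0,-0.12,87],
  [0,3.3,0,-0.18,87],
  [0,4.4,0,-0.24,87],
  [0.1,5.5,0,-0.3,87],
])

```text
time_s: 19.97
tcp_pos: [0.4369, 0.0569, 0.2549]
ee_rot: [[-0.786, -0.618, 0.001], [-0.618, 0.786, 0.001], [-0.002, -0.0, -1.0]]
wrist_force: [1.2, -0.7, -1.3]
gripper_width: 0.984
gripper_force: 0.0
```

Emit:
servo_tool([
  [0,1.1,0,-0.06,87],
  [0,2.2,0,-0.12,87],
  [0,3.3,0,-0.18,87],
  [0,4.4,0,-0.24,87],
  [0.1,5.5,0,-0.3,87],
])

```text
time_s: 20.38
tcp_pos: [0.44, 0.222, 0.2548]
ee_rot: [[-0.934, -0.358, 0.001], [-0.358, 0.934, 0.001], [-0.001, 0.001, -1.0]]
wrist_force: [1.2, 0.1, -0.4]
gripper_width: 1.0
gripper_force: 0.0
```

Emit:
servo_tool([
  [0,0.8,0,-0.02,87],
  [0,1.6,0,-0.05,87],
  [0,2.4,0,-0.07,87],
  [0,2.7,0,-0.07,87],
  [0,2.7,0,-0.07,87],
])

```text
time_s: 20.8
tcp_pos: [0.4407, 0.3031, 0.2539]
ee_rot: [[-0.955, -0.297, 0.0], [-0.297, 0.955, 0.0], [-0.0, 0.0, -1.0]]
wrist_force: [-0.3, -0.5, -0.2]
gripper_width: 1.001
gripper_force: 0.0
```

Run:
```python
from h import *
np.set_printoptions(precision=4,suppress=True)
s=r.sense(); print(s['tcp_pos'],s['ee_rot'][:,1],np.degrees(np.arctan2(*s['ee_rot'][1::-1,1])))
c=cap('wrist','w6')
```

```text
[0.4407 0.3031 0.2539] [-0.2967  0.955   0.0002] 107.25942740717196
```

View pics/w6.png

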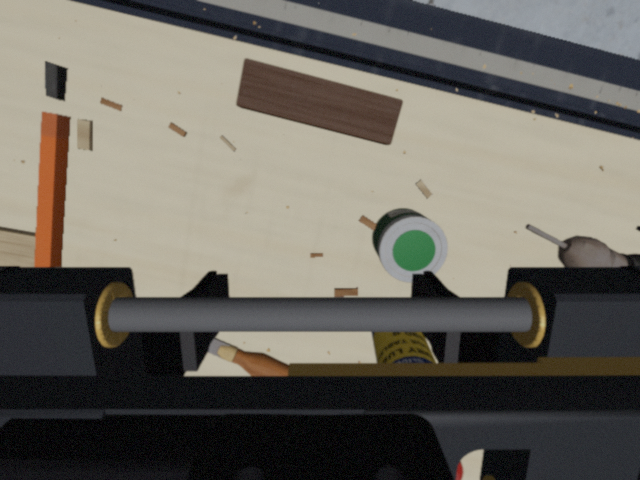

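The green disc shows at (413,250); the drill chuck at (590,250) is well clear, and the can is at (405,350) behind the gripper bar.

Run:
```python
from h import *
np.set_printoptions(precision=4,suppress=True)
c=cap('wrist'); h=cv2.cvtColor(c['pixels'],cv2.COLOR_RGB2HSV)
m=((abs(h[...,0].astype(int)-65)<20)&(h[...,1]>120)&(h[...,2]>90)).astype(np.uint8)
n,l,st,ce=cv2.connectedComponentsWithStats(m); i=1+st[1:,4].argmax(); print(ce[i],st[i]); p=onz(c,ce[i],.058)[0]; print(p)
d=p-r.sense()['tcp_pos']; print(d/.03)
```

```text
[415.2771 251.3382] [ 395  232   41   39 1162]
[0.4411 0.4008 0.058 ]
[ 0.0184  3.3253 -6.5292]
```

Emit:
servo_tool([
  [0,0.8,0,0,87],
  [0.04,1.6,0,0,87],
  [0.04,2.4,0,0,87],
  [0.04,3.0,0,0,87],
  [0.04,3.25,0,0,87],
])

```text
time_s: 21.32
tcp_pos: [0.4423, 0.3996, 0.2538]
ee_rot: [[-0.956, -0.294, 0.0], [-0.294, 0.956, 0.0], [-0.0, 0.0, -1.0]]
wrist_force: [-0.1, -1.0, 1.0]
gripper_width: 1.0
gripper_force: 0.0
```

Emit:
servo_tool([
  [0,0,-0.8,0,87],
  [0,0,-1.8,0,87],
  [0,0,-2.8,0,87],
  [0,0,-3.8,0,87],
  [0,0,-4.6,0,87],
])

```text
time_s: 21.73
tcp_pos: [0.4417, 0.3967, 0.1141]
ee_rot: [[-0.956, -0.293, -0.002], [-0.293, 0.956, -0.002], [0.002, -0.001, -1.0]]
wrist_force: [-0.0, 0.2, -0.9]
gripper_width: 0.999
gripper_force: 0.0
```

Emit:
servo_tool([
  [0,0,-0.3,0,87],
  [0,0,-0.3,0,87],
  [0,0,-0.3,0,87],
  [0,0,-0.3,0,87],
  [0,0,-0.3,0,87],
])

```text
time_s: 22.15
tcp_pos: [0.4429, 0.3999, 0.1088]
ee_rot: [[-0.956, -0.294, 0.002], [-0.294, 0.956, 0.003], [-0.003, 0.002, -1.0]]
wrist_force: [0.2, -0.7, 1.3]
gripper_width: 1.006
gripper_force: 0.0
```

Run:
```python
from h import *
np.set_printoptions(precision=4,suppress=True)
s=r.sense(); print(s['tcp_pos'],s['wrist_force'])
a=cap('side')['pixels'][200:370,160:360]
cv2.imwrite('pics/s2.png',cv2.resize(a[...,::-1],None,fx=3.5,fy=3.5,interpolation=cv2.INTER_CUBIC))
```

```text
[0.4429 0.3999 0.1088] [ 0.2165 -0.6751  1.3252]
```

View pics/s2.png

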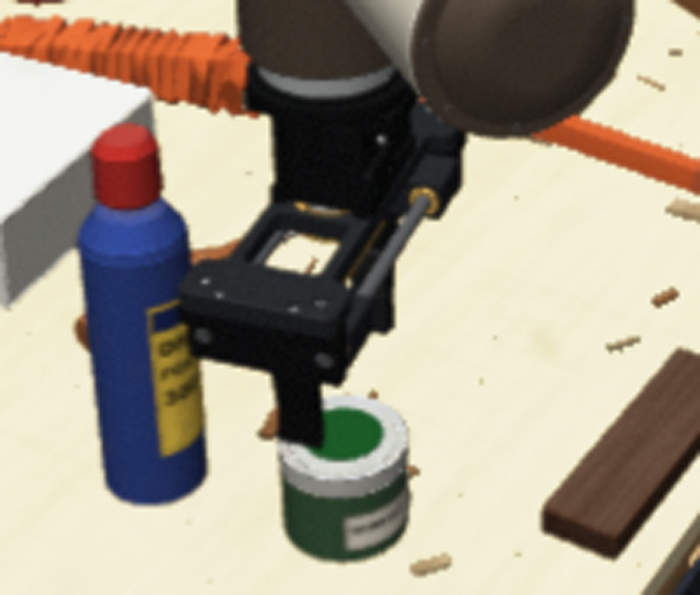

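The gripper is centred above the tin (345,435), with the body clear of the can at (150,330). Descending and closing.

Emit:
servo_tool([
  [0,0,-0.4,0,87],
  [0,0,-0.8,0,87],
  [0,0,-1.2,0,87],
  [0,0,-1.6,0,87],
  [0,0,-1.8,0,87],
])

```text
time_s: 22.62
tcp_pos: [0.4419, 0.399, 0.0523]
ee_rot: [[-0.956, -0.294, -0.0], [-0.294, 0.956, -0.0], [0.0, 0.0, -1.0]]
wrist_force: [-0.0, 0.6, -0.1]
gripper_width: 1.001
gripper_force: 0.0
```

Emit:
servo_tool([
  [0,0,0,0,87],
  [0,0,0,0,80],
  [0,0,0,0,74],
  [0,0,0,0,68],
  [0,0,0,0,60],
])

```text
time_s: 23.03
tcp_pos: [0.4423, 0.3995, 0.0535]
ee_rot: [[-0.956, -0.294, 0.001], [-0.294, 0.956, 0.001], [-0.001, 0.001, -1.0]]
wrist_force: [-0.0, -0.1, -0.8]
gripper_width: 0.787
gripper_force: 0.0
```

Emit:
servo_tool([
  [0,0,0,0,60],
  [0,0,0,0,60],
  [0,0,0,0,60],
  [0,0,0.1,0,60],
  [0,0,0.3,0,60],
])

```text
time_s: 23.45
tcp_pos: [0.4411, 0.3979, 0.0603]
ee_rot: [[-0.956, -0.294, -0.003], [-0.294, 0.956, -0.003], [0.003, -0.002, -1.0]]
wrist_force: [-0.7, -0.6, -3.5]
gripper_width: 0.749
gripper_force: 30.0
```

Emit:
servo_tool([
  [0,0,0.6,0,60],
  [0,0,1.4,0,60],
  [0,0,2.4,0,60],
  [0,0,3.4,0,60],
  [0,-0.5,4.4,0,60],
])

```text
time_s: 23.87
tcp_pos: [0.442, 0.3853, 0.1944]
ee_rot: [[-0.955, -0.296, -0.0], [-0.296, 0.955, 0.0], [0.0, 0.0, -1.0]]
wrist_force: [0.6, 0.1, -2.3]
gripper_width: 0.757
gripper_force: 30.0
```

Emit:
servo_tool([
  [0.1,-1.2,0,0,60],
  [0.2,-2.4,0,0,60],
  [0.3,-3.6,0,0,60],
  [0.5,-4.8,0,0,60],
  [0.7,-6.0,0,0,60],
])

```text
time_s: 24.28
tcp_pos: [0.4621, 0.202, 0.1934]
ee_rot: [[-0.956, -0.295, -0.001], [-0.295, 0.956, -0.001], [0.001, -0.0, -1.0]]
wrist_force: [0.5, 0.5, -2.7]
gripper_width: 0.757
gripper_force: 30.0
```

Emit:
servo_tool([
  [0.1,-1.2,0,0,60],
  [0.2,-2.4,0,0,60],
  [0.4,-3.6,0,0,60],
  [0.6,-4.8,0,0,60],
  [0.8,-6.0,0,0,60],
])

```text
time_s: 24.7
tcp_pos: [0.4862, 0.0222, 0.1935]
ee_rot: [[-0.956, -0.294, -0.001], [-0.294, 0.956, 0.0], [0.001, 0.0, -1.0]]
wrist_force: [0.0, 0.0, -3.5]
gripper_width: 0.752
gripper_force: 30.0
```

Emit:
servo_tool([
  [0.1,-1.2,0,0,60],
  [0.2,-2.4,0,0,60],
  [0.4,-3.6,0,0,60],
  [0.6,-4.8,0,0,60],
  [0.8,-6.0,0,0,60],
])

```text
time_s: 25.12
tcp_pos: [0.5102, -0.1576, 0.1934]
ee_rot: [[-0.956, -0.294, -0.001], [-0.294, 0.956, 0.0], [0.001, 0.001, -1.0]]
wrist_force: [1.5, 0.6, -3.4]
gripper_width: 0.754
gripper_force: 30.0
```

Emit:
servo_tool([
  [0.1,-1.2,0,0,60],
  [0.2,-2.4,0,0,60],
  [0.4,-3.6,0,0,60],
  [0.6,-4.8,0,0,60],
  [0.8,-5.8,0,0,60],
])

```text
time_s: 25.53
tcp_pos: [0.5342, -0.3321, 0.1929]
ee_rot: [[-0.956, -0.293, -0.002], [-0.293, 0.956, 0.001], [0.001, 0.001, -1.0]]
wrist_force: [0.2, 0.6, -2.9]
gripper_width: 0.752
gripper_force: 30.0
```

Emit:
servo_tool([
  [0.1,-1.0,-0.2,0,60],
  [0.1,-1.6,-0.6,0,60],
  [0.1,-1.6,-1.2,0,60],
  [0.1,-1.6,-1.5,0,60],
  [0.1,-1.6,-1.5,0,60],
])

```text
time_s: 25.95
tcp_pos: [0.5357, -0.3768, 0.1448]
ee_rot: [[-0.956, -0.293, -0.007], [-0.293, 0.956, 0.004], [0.006, 0.006, -1.0]]
wrist_force: [0.2, -0.2, -3.5]
gripper_width: 0.75
gripper_force: 30.0
```

Run:
```python
from h import *
np.set_printoptions(precision=4,suppress=True)
s=r.sense(); print(s['tcp_pos'],s['ee_rot'][:,1]); print((np.array([.539,-.378,.07])-s['tcp_pos'])/.03,s['gripper_width'])
c=cap('scene'); z=s['tcp_pos'][2]+.003
for n in('scene','side'):
    c=cap(n); h=cv2.cvtColor(c['pixels'],cv2.COLOR_RGB2HSV)
    m=((abs(h[...,0].astype(int)-65)<20)&(h[...,1]>120)&(h[...,2]>60)).astype(np.uint8)
    u=proj(c,[s['tcp_pos']])[0].astype(int); q=np.zeros_like(m); sl=np.s_[max(u[1]-40,0):u[1]+50,max(u[0]-50,0):u[0]+50]; q[sl]=m[sl]
    k,l,st,ce=cv2.connectedComponentsWithStats(q); print(n,u,[(ce[i],st[i],onz(c,ce[i],z)[0]) for i in range(1,k) if st[i,4]>15])
    a=c['pixels'][max(u[1]-75,0):u[1]+75,u[0]-100:u[0]+100]; cv2.imwrite('pics/t_%s.png'%n,cv2.resize(a[...,::-1],None,fx=3.5,fy=3.5,interpolation=cv2.INTER_CUBIC))
```

```text
[ 0.5357 -0.3768  0.1448] [-0.293   0.9561  0.0061]
[ 0.1113 -0.0401 -2.4936] 0.7496218710556457
scene [434 168] []
side [404 137] []
```

View pics/t_side.png

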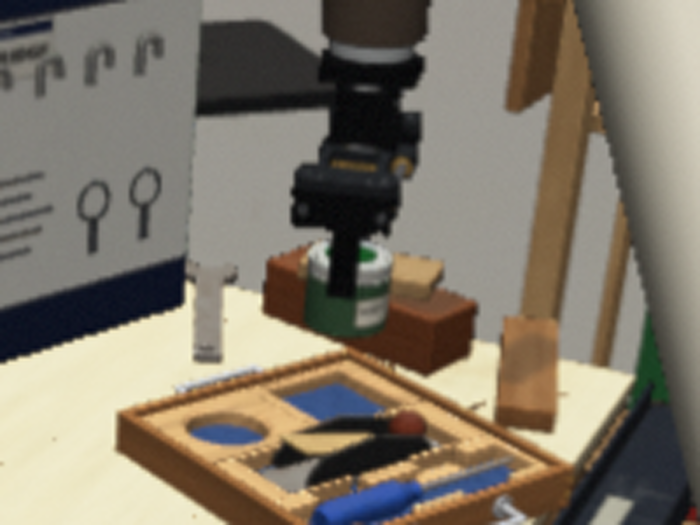

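The tin is gripped upright by the lid (346,265), and the square pocket at (330,400) is ready.

Emit:
servo_tool([
  [0.08,-0.04,-0.5,0,60],
  [0.08,-0.04,-1.0,0,60],
  [0.08,-0.04,-1.3,0,60],
  [0.08,-0.04,-1.3,0,60],
  [0.08,-0.04,-1.3,0,60],
])

```text
time_s: 26.52
tcp_pos: [0.5408, -0.3789, 0.1102]
ee_rot: [[-0.955, -0.295, 0.0], [-0.295, 0.955, -0.001], [0.0, -0.001, -1.0]]
wrist_force: [-0.1, -0.5, -3.2]
gripper_width: 0.75
gripper_force: 30.0
```

Run:
```python
from h import *
s=r.sense(); print(s['tcp_pos'],s['wrist_force']); print((np.array([.539,-.378,.07])-s['tcp_pos'])/.03)
```

```text
[ 0.54078202 -0.37886016  0.11021926] [-0.07141583 -0.47178333 -3.21371198]
[-0.0594007   0.02867188 -1.34064217]
```

Emit:
servo_tool([
  [-0.06,0.03,-0.15,0,60],
  [-0.06,0.03,-0.3,0,60],
  [-0.06,0.03,-0.45,0,60],
  [-0.06,0.03,-0.6,0,60],
  [-0.06,0.03,-0.7,0,60],
])

```text
time_s: 26.93
tcp_pos: [0.5384, -0.3781, 0.088]
ee_rot: [[-0.956, -0.294, -0.001], [-0.294, 0.956, 0.0], [0.0, 0.0, -1.0]]
wrist_force: [0.3, 0.6, -2.9]
gripper_width: 0.754
gripper_force: 30.0
```

Emit:
servo_tool([
  [0,0,-0.1,0,60],
  [0,0,-0.2,0,60],
  [0,0,-0.3,0,60],
  [0,0,-0.4,0,60],
  [0,0,-0.5,0,60],
])

```text
time_s: 27.35
tcp_pos: [0.5387, -0.3782, 0.0734]
ee_rot: [[-0.956, -0.294, 0.0], [-0.294, 0.956, -0.0], [-0.0, -0.0, -1.0]]
wrist_force: [-0.2, -0.6, -3.4]
gripper_width: 0.758
gripper_force: 30.0
```

Emit:
servo_tool([
  [0,0,-0.04,0,60],
  [0,0,-0.08,0,60],
  [0,0,-0.12,0,60],
  [0,0,-0.16,0,60],
  [0,0,-0.16,0,60],
])

```text
time_s: 27.77
tcp_pos: [0.5386, -0.3781, 0.0687]
ee_rot: [[-0.956, -0.294, -0.0], [-0.294, 0.956, 0.0], [0.0, 0.0, -1.0]]
wrist_force: [-1.1, -0.1, -3.1]
gripper_width: 0.752
gripper_force: 30.0
```

Emit:
servo_tool([
  [0,0,-0.02,0,68],
  [0,0,-0.02,0,74],
  [0,0,-0.02,0,78],
  [0,0,-0.02,0,78],
  [0,0,-0.02,0,78],
])

```text
time_s: 28.18
tcp_pos: [0.5391, -0.3784, 0.0689]
ee_rot: [[-0.956, -0.295, 0.001], [-0.295, 0.956, -0.001], [-0.001, -0.001, -1.0]]
wrist_force: [0.5, -0.1, 0.9]
gripper_width: 0.884
gripper_force: 0.0
```

Emit:
servo_tool([
  [0,0,0.2,0,78],
  [0,0,0.6,0,78],
  [0,0,1.4,0,78],
  [0,0,2.4,0,78],
  [0,0,3.6,0,78],
])

```text
time_s: 28.6
tcp_pos: [0.5379, -0.3778, 0.177]
ee_rot: [[-0.956, -0.294, -0.003], [-0.294, 0.956, 0.001], [0.002, 0.002, -1.0]]
wrist_force: [0.9, -0.0, -0.2]
gripper_width: 0.9
gripper_force: 0.0
```

Emit:
servo_tool([
  [0,0.5,1.0,0.1,78],
  [0,1.0,2.0,0.2,78],
  [0,1.5,3.0,0.3,78],
  [0,2.0,4.0,0.4,78],
  [0,2.5,4.2,0.5,78],
])

```text
time_s: 29.02
tcp_pos: [0.5403, -0.3038, 0.3106]
ee_rot: [[-0.694, -0.72, 0.011], [-0.72, 0.694, -0.006], [-0.004, -0.012, -1.0]]
wrist_force: [0.8, -0.0, 1.6]
gripper_width: 0.896
gripper_force: 0.0
```

Emit:
servo_tool([
  [0,0,0,0,78],
  [0,0,0,0,78],
  [0,0,0,0,78],
  [0,0,0,0,78],
  [0,0,0,0,78],
])

```text
time_s: 29.43
tcp_pos: [0.5382, -0.3037, 0.301]
ee_rot: [[-0.699, -0.715, -0.002], [-0.715, 0.699, 0.001], [0.001, 0.002, -1.0]]
wrist_force: [0.5, 0.3, -0.3]
gripper_width: 0.894
gripper_force: 0.0
```

Run:
```python
from h import *
np.set_printoptions(precision=4,suppress=True)
s=r.sense(); print(s['tcp_pos'],s['ee_rot'][:,1],np.degrees(np.arctan2(*s['ee_rot'][1::-1,1])))
c=cap('wrist','w7')
h=cv2.cvtColor(c['pixels'],cv2.COLOR_RGB2HSV)
m=((abs(h[...,0].astype(int)-65)<20)&(h[...,1]>120)&(h[...,2]>90)).astype(np.uint8)
n,l,st,ce=cv2.connectedComponentsWithStats(m)
for i in range(1,n):
    if st[i,4]>200: print('tin',ce[i],onz(c,ce[i],.072)[0])
S=cap('side'); print('box',onz(S,[[285,165],[358,148],[238,148]],0))
```

```text
[ 0.5382 -0.3037  0.301 ] [-0.7155  0.6987  0.0021] 135.68091012324584
tin [263.0802 161.7268] [ 0.5399 -0.3809  0.072 ]
box [[ 0.8829 -0.2926  0.    ]
 [ 0.7688 -0.5439  0.    ]
 [ 1.0857 -0.3127  0.    ]]
```

View pics/w7.png

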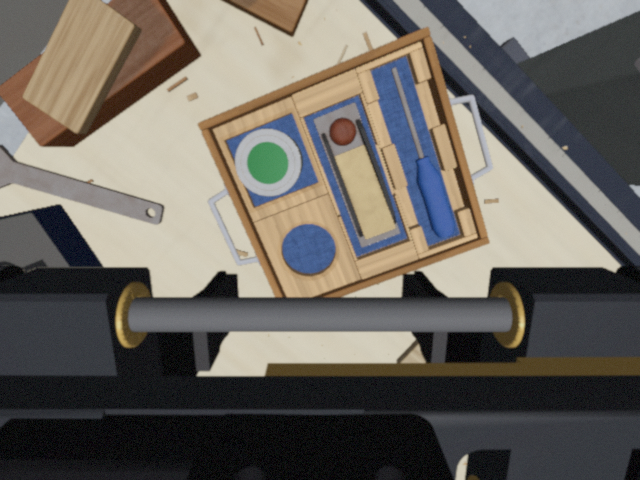

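The tray view shows the tin in its pocket (268,162), the plane (355,180) and the driver (425,170) in their lanes, and the round pocket fully visible at (308,249). My picture budget is spent, so from here I work by numbers only.

Run:
```python
from h import *
np.set_printoptions(precision=4,suppress=True)
c=cap('wrist'); h=cv2.cvtColor(c['pixels'],cv2.COLOR_RGB2HSV)
print('cam',np.array(c['world_from_camera'])[:3,3])
m=((abs(h[...,0].astype(int)-110)<12)&(h[...,1]>100)&(h[...,2]>80)).astype(np.uint8)
n,l,st,ce=cv2.connectedComponentsWithStats(m); i=l[249,308]; print(st[i],ce[i])
ct=max(cv2.findContours((l==i).astype(np.uint8),0,1)[0],key=len).reshape(-1,2)
p=(onz(c,ct,.014)[:,:2]*1000).astype(np.float32); print(cv2.fitEllipse(p),cv2.minEnclosingCircle(p))
```

```text
cam [ 0.4912 -0.3507  0.446 ]
[ 283  225   52   48 1918] [308.4698 248.2143]
((583.86279296875, -274.2099304199219), (59.8924674987793, 62.10211181640625), 40.852134704589844) ((583.7356567382812, -274.251708984375), 31.602169036865234)
```

Emit:
servo_tool([
  [0.1,1.3,0,0,60],
  [0.2,2.6,0,0,60],
  [0.3,3.9,0,0,60],
  [0.4,5.2,0,0,60],
  [0.55,6.5,0,0,60],
])

```text
time_s: 30.0
tcp_pos: [0.5549, -0.1068, 0.3022]
ee_rot: [[-0.698, -0.716, -0.0], [-0.716, 0.698, -0.0], [0.0, 0.0, -1.0]]
wrist_force: [0.4, -0.3, 0.3]
gripper_width: 0.701
gripper_force: 0.0
```

Emit:
servo_tool([
  [0.1,1.3,0,0,60],
  [0.2,2.6,0,0,60],
  [0.3,3.9,0,0,60],
  [0.4,5.2,0,0,60],
  [0.55,6.5,0,0,60],
])

```text
time_s: 30.42
tcp_pos: [0.5714, 0.0885, 0.3023]
ee_rot: [[-0.698, -0.716, -0.0], [-0.716, 0.698, -0.0], [0.0, -0.0, -1.0]]
wrist_force: [1.3, -0.1, -1.0]
gripper_width: 0.687
gripper_force: 0.0
```

Emit:
servo_tool([
  [0.1,1.3,0,0,60],
  [0.2,2.6,0,0,60],
  [0.3,3.9,0,0,60],
  [0.4,5.2,0,0,60],
  [0.55,6.5,0,0,60],
])

```text
time_s: 30.83
tcp_pos: [0.588, 0.2836, 0.3021]
ee_rot: [[-0.698, -0.716, -0.0], [-0.716, 0.698, -0.0], [0.0, -0.0, -1.0]]
wrist_force: [0.1, 0.4, 0.1]
gripper_width: 0.691
gripper_force: 0.0
```

Emit:
servo_tool([
  [0.1,1.3,0,0,60],
  [0.2,2.6,0,0,60],
  [0.3,3.9,0,0,60],
  [0.4,5.2,0,0,60],
  [0.55,6.3,0,0,60],
])

```text
time_s: 31.25
tcp_pos: [0.6043, 0.4733, 0.3015]
ee_rot: [[-0.697, -0.717, -0.001], [-0.717, 0.697, -0.0], [0.001, 0.0, -1.0]]
wrist_force: [1.0, 0.6, -0.3]
gripper_width: 0.692
gripper_force: 0.0
```

Emit:
servo_tool([
  [0,0,0,0,60],
  [0,0,0,0,60],
  [0,0,0,0,60],
  [0,0,0,0,60],
  [0,0,0,0,60],
])

```text
time_s: 31.67
tcp_pos: [0.6051, 0.4694, 0.3034]
ee_rot: [[-0.699, -0.715, 0.001], [-0.715, 0.699, 0.001], [-0.001, -0.0, -1.0]]
wrist_force: [0.6, -0.3, -0.3]
gripper_width: 0.689
gripper_force: 0.0
```

Run:
```python
from h import *
np.set_printoptions(precision=4,suppress=True)
s=r.sense(); print(s['tcp_pos'],s['ee_rot'][:,1],s['gripper_width'])
c=cap('wrist','w8'); h=cv2.cvtColor(c['pixels'],cv2.COLOR_RGB2HSV)
cam=np.array(c['world_from_camera'])[:3,3]; print('cam',cam,'expect',proj(c,[.559,.4225,.209]))
m=(((h[...,0]<8)|(h[...,0]>170))&(h[...,1]>150)&(h[...,2]>80)).astype(np.uint8)
n,l,st,ce=cv2.connectedComponentsWithStats(m)
for i in range(1,n):
    if st[i,4]>150:
        ct=max(cv2.findContours((l==i).astype(np.uint8),0,1)[0],key=len)
        pp=[onz(c,ct,z)[:,:2] for z in(.209,.175)]
        print(st[i],ce[i],[cv2.minEnclosingCircle((p*1000).astype(np.float32)) for p in pp])
```

```text
[0.6051 0.4694 0.3034] [-0.7155  0.6987 -0.0001] 0.6885911668005856
cam [0.5575 0.4223 0.448 ] expect [[318.0692 149.9043]]
[ 300  119   50   51 1135] [325.1419 143.8564] [((553.5045776367188, 422.92462158203125), 15.78386402130127), ((552.934814453125, 423.01019287109375), 18.029085159301758)]
```

Emit:
servo_tool([
  [-0.5,-0.5,0,0,65],
  [-1.0,-0.9,0,0,65],
  [-1.5,-1.35,0,0,65],
  [-1.72,-1.55,0,0,65],
  [-1.72,-1.55,0,0,65],
])

```text
time_s: 32.13
tcp_pos: [0.5522, 0.4223, 0.3047]
ee_rot: [[-0.698, -0.716, 0.001], [-0.716, 0.698, 0.002], [-0.002, 0.0, -1.0]]
wrist_force: [0.6, 0.0, 0.8]
gripper_width: 0.745
gripper_force: 0.0
```

Emit:
servo_tool([
  [0,0,0,0,65],
  [0,0,0,0,65],
  [0,0,-0.6,0,65],
  [0,0,-1.2,0,65],
  [0,0,-1.8,0,65],
])

```text
time_s: 32.55
tcp_pos: [0.5537, 0.4248, 0.2473]
ee_rot: [[-0.698, -0.716, 0.0], [-0.716, 0.698, 0.001], [-0.001, 0.0, -1.0]]
wrist_force: [2.0, 0.2, -0.7]
gripper_width: 0.75
gripper_force: 0.0
```

Emit:
servo_tool([
  [0,0,-0.4,0,65],
  [0,0,-0.8,0,65],
  [0,0,-1.2,0,65],
  [0,0,-1.6,0,65],
  [0,0,-1.8,0,65],
])

```text
time_s: 32.97
tcp_pos: [0.5529, 0.4241, 0.1916]
ee_rot: [[-0.698, -0.716, -0.002], [-0.716, 0.698, -0.002], [0.003, 0.0, -1.0]]
wrist_force: [-0.3, -0.7, -0.7]
gripper_width: 0.746
gripper_force: 0.0
```

Emit:
servo_tool([
  [0,0,0,0,60],
  [0,0,0,0,55],
  [0,0,0,0,50],
  [0,0,0,0,46],
  [0,0,0,0,42],
])

```text
time_s: 33.38
tcp_pos: [0.5534, 0.4246, 0.1952]
ee_rot: [[-0.697, -0.717, 0.001], [-0.717, 0.697, 0.001], [-0.002, -0.0, -1.0]]
wrist_force: [-0.6, 0.2, -0.3]
gripper_width: 0.531
gripper_force: 0.0
```

Run:
```python
from h import *
s=r.sense(); print(s['tcp_pos'],s['wrist_force'],s['gripper_width'])
```

```text
[0.5533654  0.42459625 0.1952115 ] [-0.60540731  0.24772407 -0.30602365] 0.5305593871852107
```

Emit:
servo_tool([
  [0,0,0,0,38],
  [0,0,0,0,34],
  [0,0,0,0,30],
  [0,0,0,0,28],
  [0,0,0,0,28],
])

```text
time_s: 33.8
tcp_pos: [0.5531, 0.4245, 0.1946]
ee_rot: [[-0.698, -0.717, 0.0], [-0.717, 0.698, 0.0], [-0.001, 0.0, -1.0]]
wrist_force: [0.5, 0.2, 1.6]
gripper_width: 0.379
gripper_force: 30.0
```

Emit:
servo_tool([
  [0,0,0,0,28],
  [0,0,0,0,28],
  [0,0,0.1,0,28],
  [0,0,0.3,0,28],
  [0,0,0.6,0,28],
])

```text
time_s: 34.22
tcp_pos: [0.5521, 0.4235, 0.2101]
ee_rot: [[-0.698, -0.716, -0.004], [-0.716, 0.698, -0.003], [0.005, 0.001, -1.0]]
wrist_force: [-1.1, 0.2, -4.6]
gripper_width: 0.379
gripper_force: 30.0
```

Emit:
servo_tool([
  [0,0,0.5,0,28],
  [0,0,1.1,0,28],
  [0,0,1.8,0,28],
  [0,0,2.5,0,28],
  [0,0,3.0,0,28],
])

```text
time_s: 34.63
tcp_pos: [0.5533, 0.4244, 0.3047]
ee_rot: [[-0.698, -0.717, 0.002], [-0.717, 0.698, 0.001], [-0.002, -0.0, -1.0]]
wrist_force: [0.6, 0.2, -3.8]
gripper_width: 0.379
gripper_force: 30.0
```

Emit:
servo_tool([
  [0,-0.2,0,0,28],
  [0,-0.6,0,0,28],
  [0.1,-1.2,0,0,28],
  [0.1,-1.9,0,0,28],
  [0.1,-2.7,0,0,28],
])

```text
time_s: 35.05
tcp_pos: [0.5553, 0.3408, 0.2998]
ee_rot: [[-0.698, -0.716, -0.004], [-0.716, 0.698, -0.003], [0.005, 0.0, -1.0]]
wrist_force: [0.2, -0.7, -3.7]
gripper_width: 0.379
gripper_force: 30.0
```

Emit:
servo_tool([
  [0,-0.9,0,0,28],
  [0.1,-1.8,0,0,28],
  [0.1,-2.8,0,0,28],
  [0.2,-3.8,0,0,28],
  [0.2,-4.8,0,0,28],
])

```text
time_s: 35.47
tcp_pos: [0.5611, 0.1957, 0.3005]
ee_rot: [[-0.698, -0.716, -0.003], [-0.716, 0.698, -0.002], [0.003, 0.001, -1.0]]
wrist_force: [0.9, 0.7, -4.1]
gripper_width: 0.374
gripper_force: 30.0
```

Emit:
servo_tool([
  [0,-1.0,0,0,28],
  [0.1,-2.0,0,0,28],
  [0.1,-3.0,0,0,28],
  [0.2,-4.0,0,0,28],
  [0.2,-5.0,0,0,28],
])

```text
time_s: 35.88
tcp_pos: [0.5665, 0.046, 0.3007]
ee_rot: [[-0.698, -0.716, -0.003], [-0.716, 0.698, -0.001], [0.003, 0.001, -1.0]]
wrist_force: [1.0, 0.6, -4.6]
gripper_width: 0.379
gripper_force: 30.0
```

Emit:
servo_tool([
  [0,-1.0,0,0,28],
  [0.1,-2.0,0,0,28],
  [0.1,-3.0,0,0,28],
  [0.2,-4.0,0,0,28],
  [0.2,-5.0,0,0,28],
])

```text
time_s: 36.3
tcp_pos: [0.5721, -0.1035, 0.3006]
ee_rot: [[-0.698, -0.716, -0.003], [-0.716, 0.698, -0.0], [0.002, 0.002, -1.0]]
wrist_force: [1.3, 1.1, -4.4]
gripper_width: 0.374
gripper_force: 30.0
```

Emit:
servo_tool([
  [0,-1.0,0,0,28],
  [0.1,-2.0,0,0,28],
  [0.1,-3.0,0,0,28],
  [0.2,-3.8,0,0,28],
  [0.2,-4.5,0,0,28],
])

```text
time_s: 36.72
tcp_pos: [0.5779, -0.2386, 0.3003]
ee_rot: [[-0.699, -0.715, -0.004], [-0.715, 0.699, 0.001], [0.002, 0.003, -1.0]]
wrist_force: [0.5, 0.9, -4.4]
gripper_width: 0.374
gripper_force: 30.0
```

Emit:
servo_tool([
  [0,-0.5,0,0,28],
  [0.07,-0.9,0,0,28],
  [0.07,-1.2,0,0,28],
  [0.07,-1.35,0,0,28],
  [0.07,-1.35,0,0,28],
])

```text
time_s: 37.13
tcp_pos: [0.5819, -0.2766, 0.3018]
ee_rot: [[-0.698, -0.716, -0.001], [-0.716, 0.698, 0.0], [0.0, 0.001, -1.0]]
wrist_force: [-0.7, -0.1, -4.9]
gripper_width: 0.377
gripper_force: 30.0
```

Emit:
servo_tool([
  [0,0,0,0,28],
  [0,0,0,0,28],
  [0,0,0,0,28],
  [0,0,0,0,28],
  [0,0,0,0,28],
])

```text
time_s: 37.55
tcp_pos: [0.5823, -0.2756, 0.3024]
ee_rot: [[-0.697, -0.717, 0.0], [-0.717, 0.697, 0.0], [-0.0, -0.0, -1.0]]
wrist_force: [0.2, 0.5, -4.5]
gripper_width: 0.375
gripper_force: 30.0
```

```bash
cat > can.py <<'E'
from h import *
np.set_printoptions(precision=4,suppress=True)
s=r.sense(); t=s['tcp_pos']; print(t,s['wrist_force'],s['gripper_width']); print('togo',(np.array([.5825,-.2755,.2095])-t)/.03)
for n in('side','scene'):
    c=cap(n,'z_'+n); h=cv2.cvtColor(c['pixels'],cv2.COLOR_RGB2HSV)
    m=((abs(h[...,0].astype(int)-113)<12)&(h[...,1]>110)&(h[...,2]>50)) | ((abs(h[...,0].astype(int)-25)<7)&(h[...,1]>150)&(h[...,2]>120))
    cam=np.array(c['world_from_camera'])[:3,3]
    for zr in(-.06,-.09,-.12,-.15,-.18):  # below TCP
        p=t+[0,0,zr]; u=proj(c,[p])[0]; y=int(round(u[1])); x0=int(u[0])-40
        xs=np.where(m[y,x0:x0+80])[0]+x0
        f=p-cam; f[2]=0; f/=np.linalg.norm(f); lat=np.array([f[1],-f[0],0])
        k=np.linalg.norm(proj(c,[p+lat*.01])[0]-u)/10 # px per mm
        if len(xs): print(n,zr,u,xs.min(),xs.max(),'lat off mm',((xs.min()+xs.max())/2-u[0])/k,'width',(xs.max()-xs.min()+1)/k,lat[:2])
E
python3 can.py
```

```text
[ 0.5823 -0.2756  0.3024] [ 0.19    0.5489 -4.5277] 0.3748306681446558
togo [ 0.0065  0.0036 -3.0972]
side -0.06 [375.0587 109.0944] 365 384 lat off mm -1.4394071929680132 width 51.52999133329073 [-0.8935 -0.449 ]
side -0.09 [374.2273 120.1828] 365 382 lat off mm -1.892618041052794 width 46.83919871013821 [-0.8935 -0.449 ]
side -0.12 [373.4102 131.0585] 364 377 lat off mm -7.647851649724939 width 36.79118408534734 [-0.8935 -0.449 ]
side -0.15 [372.6071 141.7264] 363 382 lat off mm -0.2840998126069384 width 53.0757759541784 [-0.8935 -0.449 ]
side -0.18 [371.8176 152.1914] 363 382 lat off mm 1.8286418060005005 width 53.59432536648783 [-0.8935 -0.449 ]
scene -0.06 [405.3306 144.0279] 398 413 lat off mm 0.49022544123279127 width 46.31551880504749 [-0.7636 -0.6457]
scene -0.09 [404.0084 152.8947] 396 405 lat off mm -10.299844192026326 width 29.357607903191166 [-0.7636 -0.6457]
scene -0.12 [402.7153 161.5239] 395 403 lat off mm -11.060584305218395 width 26.793534975437584 [-0.7636 -0.6457]
scene -0.15 [401.4507 169.9227] 395 401 lat off mm -10.416360777125767 width 21.1302195522905 [-0.7636 -0.6457]
scene -0.18 [400.2142 178.0982] 393 400 lat off mm -11.366890932039729 width 24.48303020930178 [-0.7636 -0.6457]
```

The can hangs vertical and within about 2 mm of the TCP axis. Lowering into the round pocket.

Emit:
servo_tool([
  [0,0,-0.4,0,28],
  [0,0,-0.9,0,28],
  [0,0,-1.4,0,28],
  [0,0,-1.8,0,28],
  [0,0,-2.1,0,28],
])

```text
time_s: 38.07
tcp_pos: [0.5817, -0.2759, 0.2378]
ee_rot: [[-0.698, -0.716, -0.002], [-0.716, 0.698, 0.001], [0.001, 0.002, -1.0]]
wrist_force: [0.1, -0.2, -4.1]
gripper_width: 0.376
gripper_force: 30.0
```

Emit:
servo_tool([
  [0,0,-0.05,0,28],
  [0,0,-0.1,0,28],
  [0,0,-0.15,0,28],
  [0,0,-0.2,0,28],
  [0,0,-0.25,0,28],
])

```text
time_s: 38.48
tcp_pos: [0.5826, -0.2763, 0.2326]
ee_rot: [[-0.698, -0.717, 0.002], [-0.717, 0.698, -0.0], [-0.001, -0.002, -1.0]]
wrist_force: [0.5, 0.1, -4.5]
gripper_width: 0.377
gripper_force: 30.0
```

Emit:
servo_tool([
  [0,0,-0.06,0,28],
  [0,0,-0.12,0,28],
  [0,0,-0.18,0,28],
  [0,0,-0.24,0,28],
  [0,0,-0.3,0,28],
])

```text
time_s: 38.9
tcp_pos: [0.5822, -0.2762, 0.2226]
ee_rot: [[-0.698, -0.717, 0.0], [-0.717, 0.698, -0.0], [0.0, -0.0, -1.0]]
wrist_force: [0.1, -1.0, -1.5]
gripper_width: 0.38
gripper_force: 30.0
```

Emit:
servo_tool([
  [0,0,-0.02,0,28],
  [0,0,-0.04,0,28],
  [0,0,-0.06,0,28],
  [0,0,-0.08,0,28],
  [0,0,-0.08,0,28],
])

```text
time_s: 39.32
tcp_pos: [0.5829, -0.2765, 0.2221]
ee_rot: [[-0.697, -0.717, 0.003], [-0.717, 0.697, -0.001], [-0.001, -0.003, -1.0]]
wrist_force: [0.3, 0.6, 5.0]
gripper_width: 0.38
gripper_force: 30.0
```

```bash
python3 can.py; python3 -c "
from station import r
s=r.sense();print(s['wrist_force'],s['moment'])"
```

```text
[ 0.5829 -0.2765  0.2221] [0.3281 0.6302 5.0179] 0.37950560149747525
togo [-0.0133  0.0326 -0.4212]
side -0.06 [372.8237 138.1455] 364 382 lat off mm 0.466731531016966 width 50.29304672732691 [-0.8935 -0.4491]
side -0.09 [372.0307 148.6709] 363 379 lat off mm -2.754993720692545 width 45.43935358181474 [-0.8935 -0.4491]
side -0.12 [371.2512 158.9969] 362 377 lat off mm -4.726392918678483 width 43.18211991120981 [-0.8935 -0.4491]
side -0.15 [370.485  169.1282] 362 380 lat off mm 1.4033495009744439 width 51.77382268091564 [-0.8935 -0.4491]
side -0.18 [369.7317 179.0694] 362 379 lat off mm 2.1135848485523048 width 49.519213969595334 [-0.8935 -0.4491]
scene -0.06 [401.9207 167.0466] 395 409 lat off mm 0.2383477003699857 width 45.10184266452371 [-0.7637 -0.6456]
scene -0.09 [400.6752 175.2915] 394 401 lat off mm -9.679437675130401 width 24.387887426513036 [-0.7637 -0.6456]
scene -0.12 [399.4572 183.3181] 393 399 lat off mm -10.6842247171384 width 21.63285180750987 [-0.7637 -0.6456]
scene -0.15 [398.2663 191.1333] 392 407 lat off mm 3.864535518183479 width 50.12069344538828 [-0.7637 -0.6456]
scene -0.18 [397.1019 198.7439] 390 401 lat off mm -5.0857828404703955 width 38.09860710905854 [-0.7637 -0.6456]
[ 0.29351704 -0.06114082  5.65257876] [ 0.432496    0.18878307 -0.01242382]
```

Emit:
servo_tool([
  [0,0,0.1,0,28],
  [0,0,0.2,0,28],
  [0,0,0.3,0,28],
  [0,0,0.4,0,28],
  [0,0,0.4,0,28],
])

```text
time_s: 39.83
tcp_pos: [0.5822, -0.2763, 0.2323]
ee_rot: [[-0.698, -0.716, -0.0], [-0.716, 0.698, -0.0], [0.0, 0.0, -1.0]]
wrist_force: [-0.5, -0.4, -4.4]
gripper_width: 0.375
gripper_force: 30.0
```

Emit:
servo_tool([
  [0,0,0,0,28],
  [0,0,0,0,28],
  [0,0,0,0,28],
  [0,0,0,0,28],
  [0,0,0,0,28],
])

```text
time_s: 40.25
tcp_pos: [0.5821, -0.2762, 0.2322]
ee_rot: [[-0.698, -0.717, -0.0], [-0.717, 0.698, 0.0], [0.0, 0.0, -1.0]]
wrist_force: [-0.2, 0.1, -3.6]
gripper_width: 0.377
gripper_force: 30.0
```

Run:
```python
from h import *
np.set_printoptions(precision=4,suppress=True)
s=r.sense();print(s['tcp_pos'],s['wrist_force'],s['moment'])
# silhouette of the can: all can-coloured component, both cameras, edges row by row (yellow label included, text gaps filled)
for n in('side','scene'):
    c=cap(n); t=s['tcp_pos']; h=cv2.cvtColor(c['pixels'],cv2.COLOR_RGB2HSV)
    u0=proj(c,[t-[0,0,.045]])[0]; u1=proj(c,[t-[0,0,.1948]])[0]
    for f in np.linspace(.05,.95,7):
        u=u0+(u1-u0)*f; y=int(round(u[1])); x=int(u[0]); print(n,np.round(u,1),' '.join('%d:%d,%d,%d'%((i,)+tuple(h[y,i])) for i in [*range(x-12,x-5),*range(x+6,x+14)]) if f in(.05,.5,.95) or 1 else '')
```

```text
[ 0.5821 -0.2762  0.2322] [-0.227   0.0779 -3.5803] [0.0313 0.0383 0.0099]
side [373.5 131.9] 361:27,15,151 362:23,16,145 363:114,58,70 364:113,165,62 365:113,176,77 366:113,176,84 367:113,172,95 379:113,174,107 380:113,168,109 381:113,172,89 382:113,172,80 383:115,107,79 384:24,11,117 385:21,17,149 386:24,17,152
side [372.9 139.6] 360:18,31,140 361:18,33,138 362:10,14,107 363:114,108,66 364:113,173,68 365:113,171,73 366:114,165,79 378:113,174,82 379:113,172,77 380:113,168,73 381:114,145,65 382:114,134,57 383:129,75,44 384:8,165,68 385:10,184,72
side [372.3 147.3] 360:20,30,154 361:16,24,140 362:118,41,81 363:114,154,63 364:112,171,70 365:113,169,74 366:114,143,75 378:22,72,64 379:23,64,64 380:22,85,66 381:22,136,88 382:21,133,73 383:15,165,62 384:11,172,71 385:11,178,70
side [371.8 155. ] 359:23,45,182 360:17,31,148 361:10,20,114 362:115,84,67 363:113,156,67 364:113,171,73 365:113,167,75 377:22,163,128 378:23,178,135 379:23,178,122 380:22,181,96 381:23,166,86 382:22,105,136 383:27,48,230 384:26,42,235
side [371.2 162.7] 359:21,44,151 360:14,28,102 361:118,52,64 362:114,155,64 363:11
[... 1580 characters left out ...]
86.1] 387:23,59,222 388:22,59,219 389:22,58,199 390:22,45,147 391:135,6,84 392:114,100,69 393:112,152,72 405:24,206,110 406:24,199,101 407:22,150,104 408:21,95,126 409:20,66,155 410:19,59,176 411:19,57,183 412:19,56,181
scene [398.2 192.1] 386:15,147,139 387:15,147,130 388:15,139,117 389:12,102,90 390:140,51,60 391:115,127,66 392:113,156,72 404:24,212,129 405:24,213,122 406:23,192,121 407:20,156,134 408:18,133,163 409:17,126,186 410:17,125,187 411:17,127,175
scene [397.3 198.1] 385:17,125,192 386:17,128,183 387:16,129,166 388:15,117,133 389:2,53,82 390:116,112,66 391:112,162,71 403:129,40,64 404:120,57,63 405:171,35,73 406:15,98,128 407:17,116,176 408:17,122,197 409:17,122,202 410:17,122,200
```

The can is touching the pocket's mouth, off-centre. I'll lift and step aside so the wrist camera is straight above the pocket to measure it without occlusion.

Emit:
servo_tool([
  [0,0,0.5,0,28],
  [0,0,1.0,0,28],
  [0,0,1.5,0,28],
  [0,0,2.0,0,28],
  [0,0,2.3,0,28],
])

```text
time_s: 40.77
tcp_pos: [0.5827, -0.2765, 0.3034]
ee_rot: [[-0.697, -0.717, 0.003], [-0.717, 0.697, -0.001], [-0.001, -0.003, -1.0]]
wrist_force: [0.6, 0.0, -3.9]
gripper_width: 0.378
gripper_force: 30.0
```

Emit:
servo_tool([
  [0.4,0.4,0,0,28],
  [0.8,0.8,0,0,28],
  [1.2,1.2,0,0,28],
  [1.5,1.5,0,0,28],
  [1.56,1.6,0,0,28],
])

```text
time_s: 41.18
tcp_pos: [0.631, -0.2256, 0.2995]
ee_rot: [[-0.696, -0.718, -0.001], [-0.718, 0.696, 0.001], [0.0, 0.002, -1.0]]
wrist_force: [0.3, -0.3, -4.3]
gripper_width: 0.378
gripper_force: 30.0
```

Emit:
servo_tool([
  [0,0,0,0,28],
  [0,0,0,0,28],
  [0,0,0,0,28],
  [0,0,0,0,28],
  [0,0,0,0,28],
])

```text
time_s: 41.6
tcp_pos: [0.6286, -0.2287, 0.3016]
ee_rot: [[-0.698, -0.716, 0.0], [-0.716, 0.698, -0.0], [-0.0, -0.0, -1.0]]
wrist_force: [-0.1, 0.5, -3.4]
gripper_width: 0.378
gripper_force: 30.0
```

Run:
```python
from h import *
np.set_printoptions(precision=4,suppress=True)
s=r.sense(); print(s['tcp_pos'],s['ee_rot'][:,1])
c=cap('wrist','w9'); h=cv2.cvtColor(c['pixels'],cv2.COLOR_RGB2HSV)
print('cam',np.array(c['world_from_camera'])[:3,3],'exp',proj(c,[[.5825,-.2755,.014],[.539,-.378,.072]]))
m=((abs(h[...,0].astype(int)-110)<12)&(h[...,1]>100)&(h[...,2]>80)).astype(np.uint8)
n,l,st,ce=cv2.connectedComponentsWithStats(m)
for i in range(1,n):
    if st[i,4]<600: continue
    ct=max(cv2.findContours((l==i).astype(np.uint8),0,1)[0],key=len).reshape(-1,2)
    p=(onz(c,ct,.014)[:,:2]*1000).astype(np.float32); print(st[i],ce[i],cv2.fitEllipse(p),cv2.minAreaRect(p))
m=((abs(h[...,0].astype(int)-65)<20)&(h[...,1]>120)&(h[...,2]>90)).astype(np.uint8)
n,l,st,ce=cv2.connectedComponentsWithStats(m); i=1+st[1:,4].argmax(); print('tin',st[i],onz(c,ce[i],.072))
```

```text
[ 0.6286 -0.2287  0.3016] [-0.7159  0.6982 -0.0002]
cam [ 0.5811 -0.2757  0.4462] exp [[318.7967 149.4275]
 [275.211   34.9657]]
[ 318    0  105  158 1431] [361.6233  95.471 ] ((1835.940673828125, 1267.2738037109375), (369.8023681640625, 3961.698974609375), 0.0) ((484.7679443359375, -294.20697021484375), (175.82533264160156, 62.39445877075195), 68.84954833984375)
[ 401    0   78  146 4984] [442.5518  71.2817] ((428.9466552734375, -234.92886352539062), (44.69959259033203, 180.48423767089844), 158.9782257080078) ((426.07257080078125, -241.9380340576172), (162.14588928222656, 42.695499420166016), 67.31935119628906)
[ 233   25   96   75 1315] [284.3901  70.6555] ((536.48291015625, -383.9186096191406), (86.00628662109375, 98.10872650146484), 160.65042114257812) ((538.1573486328125, -379.4015808105469), (78.07266998291016, 80.45974731445312), 66.87732696533203)
[ 292  121   55   57 2469] [318.9907 149.0668] ((582.4528198242188, -275.2239685058594), (62.66410827636719, 62.933101654052734), 139.5742645263672) ((582.3926391601562, -275.27581787109375), (62.789798736572266, 62.566410064697266), 45.71165084838867)
[ 274  221   98   57 3361] [323.0354 246.8536] ((665.3438110351562, -184.0211944580078), (77.2342758178711, 119.62902069091797), 48.07823181152344) ((663.1246337890625, -187.55625915527344), (70.65326690673828, 121.67764282226562), 47.4349250793457)
tin [ 256   11   42   47 1536] [[ 0.5374 -0.3774  0.072 ]]
```

Run:
```python
from h import *
np.set_printoptions(precision=1,suppress=True)
from scipy.optimize import least_squares
s=r.sense(); t=s['tcp_pos']; R=s['ee_rot']
c=cap('wrist'); h=cv2.cvtColor(c['pixels'],cv2.COLOR_RGB2HSV)
m=((abs(h[...,0].astype(int)-112)<14)&(h[...,1]>100)&(h[...,2]>40)).astype(np.uint8); m[:205]=0
cols=[x for x in range(282,372,6)]; pts=[]
for x in cols:
    ys=np.where(m[205:290,x])[0]
    if len(ys): pts.append((x,ys[0]+205))
pts=np.array(pts,float); print(pts.astype(int).tolist())
for z in(t[2]-.1948,t[2]-.185):
    q=((onz(c,pts,z)-t)@R)[:,:2]*1000; print(q.tolist() if 0 else q)
    f=least_squares(lambda p:np.hypot(*(q-p).T)-28.5,[0,0],loss='soft_l1').x; print('centre in tool frame mm',f,'world',f@R[:2,:2].T)
```

```text
[[282, 241], [288, 229], [294, 223], [300, 219], [306, 216], [312, 214], [318, 213], [324, 213], [330, 213], [336, 215], [342, 217], [348, 220], [354, 224], [360, 230], [366, 245]]
[[-19.9 -35. ]
 [ -8.  -29. ]
 [ -2.2 -23.1]
 [  1.7 -17.4]
 [  4.6 -11.6]
 [  6.5  -5.9]
 [  7.5  -0.2]
 [  7.5   5.4]
 [  7.5  11.1]
 [  5.6  16.8]
 [  3.6  22.5]
 [  0.7  28.3]
 [ -3.1  34.1]
 [ -9.   40. ]
 [-23.9  46.2]]
centre in tool frame mm [-19.3   4.7] world [10.1 17.1]
[[-17.4 -34. ]
 [ -5.9 -28.1]
 [ -0.2 -22.4]
 [  3.6 -16.8]
 [  6.4 -11.3]
 [  8.3  -5.7]
 [  9.2  -0.2]
 [  9.2   5.3]
 [  9.2  10.8]
 [  7.3  16.4]
 [  5.5  21.9]
 [  2.6  27.5]
 [ -1.1  33.1]
 [ -6.8  38.8]
 [-21.3  44.9]]
centre in tool frame mm [-17.7   4.6] world [ 9.  15.9]
```

Run:
```python
from h import *
np.set_printoptions(precision=1,suppress=True)
s=r.sense(); t=s['tcp_pos']; R=s['ee_rot']
c=cap('wrist'); h=cv2.cvtColor(c['pixels'],cv2.COLOR_RGB2HSV)
for z in(0,.05,.1,.15,.175):
    P=t+np.array([0,0,-.1948+z]); print(z,'apex',proj(c,[P+R[:,0]*.0285])[0],'sides',proj(c,[P+R[:,1]*.0285,P-R[:,1]*.0285]).tolist())
for x in(300,322,344): print(x,' '.join('%d:%d,%d,%d'%((y,)+tuple(h[y,x])) for y in range(184,300,4)))
for y in(225,235,245,255,265): print(y,' '.join('%d:%d,%d,%d'%((x,)+tuple(h[y,x])) for x in [*range(268,300,4),*range(344,384,4)]))
```

```text
0 apex [318.3 190.7] sides [[348.27044947896235, 220.76453967205177], [288.35987734989527, 220.78265602336467]]
0.05 apex [318.1 197.8] sides [[352.9553142012524, 232.57884958473167], [283.26733471264987, 232.6010991379397]]
0.1 apex [317.8 207.7] sides [[359.46633232325274, 249.00092765477606], [276.1895570959084, 249.0293994538269]]
0.15 apex [317.3 222.6] sides [[369.1284790775485, 273.3762855030176], [265.68602883260064, 273.4149357116661]]
0.175 apex [317.  233.3] sides [[375.95349299694516, 290.59818723550916], [258.2664829945182, 290.6446436564106]]
300 184:18,78,205 188:18,82,205 192:18,81,207 196:18,78,212 200:18,79,210 204:19,96,167 208:25,159,90 212:24,163,75 216:110,34,45 220:112,144,69 224:113,145,72 228:113,149,89 232:111,159,125 236:112,151,127 240:113,151,125 244:112,151,127 248:112,150,126 252:113,151,128 256:112,131,144 260:114,121,152 264:3,201,81 268:2,170,84 272:3,202,82 276:2,211,82 280:0,187,98 284:2,176,152 288:1,186,152 292:2,188,155 296:2,172,145
322 184:18,81,210 188:5,46,110 192:25,155,99 196:24,169,115 200:24,149,89 204:24,181,83 208:113,31,74 212:118,73,
[... 1401 characters left out ...]
39 348:112,153,137 352:113,159,136 356:113,147,139 360:112,150,136 364:113,149,101 368:21,28,192 372:23,26,217 376:22,27,218 380:23,28,219
255 268:23,31,214 272:23,31,213 276:113,140,104 280:113,148,121 284:113,151,123 288:113,153,123 292:112,146,124 296:112,150,126 344:113,142,138 348:112,157,138 352:111,153,140 356:113,150,139 360:112,150,136 364:113,148,136 368:113,151,110 372:23,25,214 376:23,26,217 380:22,27,219
265 268:23,28,215 272:22,18,158 276:112,163,117 280:112,154,121 284:112,151,123 288:112,156,121 292:113,126,152 296:156,96,80 344:158,107,88 348:114,128,160 352:112,145,139 356:113,156,139 360:112,150,139 364:112,159,138 368:112,158,136 372:123,19,136 376:22,27,217 380:23,27,217
```

The can hangs slightly tilted along the closing direction: its bottom edge shows up shifted to +tool-y. I'll fit the bottom rim properly.

```bash
cat > rim.py <<'E'
from h import *
from scipy.optimize import least_squares
np.set_printoptions(precision=1,suppress=True)
s=r.sense(); t=s['tcp_pos']; R=s['ee_rot']
c=cap('wrist'); V=cv2.cvtColor(c['pixels'],cv2.COLOR_RGB2HSV)[...,2].astype(int)
pts=[]
for x in range(300,356,3):
    ys=[y for y in range(182,225) if (V[y:y+4,x]<145).all()]
    if ys: pts.append((x,ys[0]-.5))
pts=np.array(pts,float); print(pts.tolist())
q=((onz(c,pts,t[2]-.1948)-t)@R)[:,:2]*1000
f=least_squares(lambda p:np.hypot(*(q-p).T)-28.5,[0,0],loss='soft_l1'); print('bottom centre, tool mm',f.x,'res',f.fun,'world mm',R[:2,:2]@f.x,'tcp',t*1000)
E
python3 rim.py
```

```text
[[300.0, 204.5], [303.0, 199.5], [306.0, 195.5], [309.0, 193.5], [312.0, 190.5], [315.0, 189.5], [318.0, 188.5], [321.0, 187.5], [324.0, 187.5], [327.0, 186.5], [330.0, 187.5], [333.0, 187.5], [336.0, 188.5], [339.0, 189.5], [342.0, 191.5], [345.0, 192.5], [348.0, 191.5], [351.0, 190.5], [354.0, 205.5]]
bottom centre, tool mm [3.6 8.6] res [-0.1 -0.1  0.2 -0.3  0.5  0.1 -0.1  0.1 -0.4  0.4 -0.4 -0.1 -0.3 -0.3
 -0.7 -0.   2.4  4.9 -1.1] world mm [-8.6  3.4] tcp [ 628.7 -228.5  301.6]
```

Emit:
servo_tool([
  [-0.3,-0.4,0,0,28],
  [-0.7,-0.9,0,0,28],
  [-1.0,-1.35,0,0,28],
  [-1.2,-1.6,0,0,28],
  [-1.25,-1.67,0,0,28],
])

```text
time_s: 42.22
tcp_pos: [0.59, -0.2801, 0.3017]
ee_rot: [[-0.699, -0.715, -0.0], [-0.715, 0.699, -0.0], [0.0, -0.0, -1.0]]
wrist_force: [0.2, -0.1, -4.2]
gripper_width: 0.379
gripper_force: 30.0
```

Emit:
servo_tool([
  [0,0,-0.4,0,28],
  [0,0,-0.9,0,28],
  [0,0,-1.4,0,28],
  [0,0,-1.8,0,28],
  [0,0,-2.1,0,28],
])

```text
time_s: 42.63
tcp_pos: [0.5912, -0.278, 0.2369]
ee_rot: [[-0.698, -0.716, -0.001], [-0.716, 0.698, 0.001], [0.0, 0.002, -1.0]]
wrist_force: [0.3, 0.0, -5.1]
gripper_width: 0.38
gripper_force: 30.0
```

Emit:
servo_tool([
  [0,0,-0.1,0,28],
  [0,0,-0.2,0,28],
  [0,0,-0.3,0,28],
  [0,0,-0.4,0,28],
  [0,0,-0.5,0,28],
])

```text
time_s: 43.05
tcp_pos: [0.5918, -0.2783, 0.2239]
ee_rot: [[-0.698, -0.717, 0.001], [-0.717, 0.698, -0.0], [-0.001, -0.001, -1.0]]
wrist_force: [-0.1, -0.3, -3.9]
gripper_width: 0.379
gripper_force: 30.0
```

Emit:
servo_tool([
  [0,0,-0.05,0,28],
  [0,0,-0.1,0,28],
  [0,0,-0.15,0,28],
  [0,0,-0.2,0,28],
  [0,0,-0.2,0,28],
])

```text
time_s: 43.47
tcp_pos: [0.5914, -0.2782, 0.217]
ee_rot: [[-0.698, -0.716, -0.0], [-0.716, 0.698, 0.0], [0.0, 0.001, -1.0]]
wrist_force: [0.3, 0.4, -4.8]
gripper_width: 0.377
gripper_force: 30.0
```

Emit:
servo_tool([
  [0,0,-0.04,0,28],
  [0,0,-0.08,0,28],
  [0,0,-0.12,0,28],
  [0,0,-0.16,0,28],
  [0,0,-0.18,0,28],
])

```text
time_s: 43.88
tcp_pos: [0.5914, -0.2782, 0.2117]
ee_rot: [[-0.698, -0.717, -0.0], [-0.717, 0.698, 0.0], [0.0, 0.0, -1.0]]
wrist_force: [-0.3, 0.2, -4.3]
gripper_width: 0.378
gripper_force: 30.0
```

Emit:
servo_tool([
  [0,0,-0.02,0,28],
  [0,0,-0.04,0,28],
  [0,0,-0.06,0,28],
  [0,0,-0.08,0,28],
  [0,0,-0.08,0,28],
])

```text
time_s: 44.3
tcp_pos: [0.5914, -0.2782, 0.2094]
ee_rot: [[-0.698, -0.716, -0.0], [-0.716, 0.698, 0.0], [0.0, 0.0, -1.0]]
wrist_force: [-0.2, -0.6, -4.9]
gripper_width: 0.375
gripper_force: 30.0
```

Emit:
servo_tool([
  [0,0,-0.02,0,28],
  [0,0,-0.04,0,28],
  [0,0,-0.05,0,28],
  [0,0,-0.06,0,28],
  [0,0,-0.06,0,28],
])

```text
time_s: 44.72
tcp_pos: [0.5918, -0.2784, 0.2087]
ee_rot: [[-0.697, -0.717, 0.001], [-0.717, 0.697, -0.001], [-0.0, -0.001, -1.0]]
wrist_force: [-1.2, 1.1, -0.1]
gripper_width: 0.377
gripper_force: 30.0
```

Emit:
servo_tool([
  [0,0,0,0,35],
  [0,0,0,0,40],
  [0,0,0,0,45],
  [0,0,0,0,52],
  [0,0,0,0,60],
])

```text
time_s: 45.13
tcp_pos: [0.5916, -0.2783, 0.208]
ee_rot: [[-0.698, -0.717, 0.0], [-0.717, 0.698, -0.0], [-0.0, -0.0, -1.0]]
wrist_force: [0.1, -0.3, -0.0]
gripper_width: 0.588
gripper_force: 0.0
```

Emit:
servo_tool([
  [0,0,0,0,68],
  [0,0,0,0,72],
  [0,0,0,0,72],
  [0,0,0,0,72],
  [0,0,0,0,72],
])

```text
time_s: 45.55
tcp_pos: [0.5915, -0.2783, 0.2077]
ee_rot: [[-0.698, -0.717, -0.0], [-0.717, 0.698, 0.0], [0.0, 0.0, -1.0]]
wrist_force: [-1.3, -0.3, -0.0]
gripper_width: 0.818
gripper_force: 0.0
```

Emit:
servo_tool([
  [0,0,0.1,0,72],
  [0,0,0.4,0,72],
  [0,0,0.9,0,72],
  [0,0,1.6,0,72],
  [0,0,2.4,0,72],
])

```text
time_s: 45.97
tcp_pos: [0.5911, -0.2782, 0.2804]
ee_rot: [[-0.698, -0.717, -0.002], [-0.717, 0.698, 0.0], [0.001, 0.001, -1.0]]
wrist_force: [-0.3, 0.0, 0.2]
gripper_width: 0.826
gripper_force: 0.0
```

Emit:
servo_tool([
  [0.4,0.4,0.5,0,72],
  [0.8,0.8,0.7,0,72],
  [1.2,1.2,0.7,0,72],
  [1.4,1.5,0.7,0,72],
  [1.4,1.5,0.7,0,72],
])

```text
time_s: 46.38
tcp_pos: [0.6344, -0.2312, 0.2995]
ee_rot: [[-0.696, -0.718, -0.002], [-0.718, 0.696, 0.001], [0.001, 0.002, -1.0]]
wrist_force: [1.1, -0.2, -0.7]
gripper_width: 0.823
gripper_force: 0.0
```

Emit:
servo_tool([
  [0,0,0,0,72],
  [0,0,0,0,72],
  [0,0,0,0,72],
  [0,0,0,0,72],
  [0,0,0,0,72],
])

```text
time_s: 46.8
tcp_pos: [0.6331, -0.2338, 0.3007]
ee_rot: [[-0.698, -0.716, -0.0], [-0.716, 0.698, -0.0], [0.0, 0.0, -1.0]]
wrist_force: [0.2, -0.1, -0.9]
gripper_width: 0.828
gripper_force: 0.0
```

```bash
python3 - <<'E'
from h import *
np.set_printoptions(precision=4,suppress=True)
s=r.sense(); print(s['tcp_pos'],s['wrist_force'])
c=cap('wrist'); h=cv2.cvtColor(c['pixels'],cv2.COLOR_RGB2HSV)
def big(m,t,a=200):
    n,l,st,ce=cv2.connectedComponentsWithStats(m.astype(np.uint8))
    for i in range(1,n):
        if st[i,4]>a:
            ct=max(cv2.findContours((l==i).astype(np.uint8),0,1)[0],key=len)
            for z in t: print(st[i],ce[i],z,cv2.minEnclosingCircle((onz(c,ct,z)[:,:2]*1000).astype(np.float32)))
print('exp cap',proj(c,[.5824,-.2752,.223]))
print('red');big(((h[...,0]<8)|(h[...,0]>170))&(h[...,1]>150)&(h[...,2]>80),(.223,))
print('green');big((abs(h[...,0].astype(int)-65)<20)&(h[...,1]>120)&(h[...,2]>90),(.072,))
print('blue');big((abs(h[...,0].astype(int)-112)<14)&(h[...,1]>100)&(h[...,2]>50),(.164,.189),900)
E
python3 - <<'E'
from h import *
# red tin and look-alike check from the fixed cameras
c=cap('side'); h=cv2.cvtColor(c['pixels'],cv2.COLOR_RGB2HSV)
m=(((h[...,0]<6)|(h[...,0]>172))&(h[...,1]>150)&(h[...,2]>100)); ys,xs=np.where(m[190:220,255:290]); print('rtin',onz(c,[[xs.mean()+255,ys.mean()+190]],.058))
ys,xs=np.where(m[60:190,340:420]); print('cap side',len(xs),(xs.mean()+340,ys.mean()+60) if len(xs) else '',proj(c,[[.5824,-.2752,.21]]))
E
```

```text
[ 0.6331 -0.2338  0.3007] [ 0.1642 -0.1454 -0.8587]
exp cap [[329.9218 151.4066]]
red
[ 286  130   53   54 1131] [312.5995 155.855 ] 0.223 ((592.3482666015625, -280.497314453125), 15.883401870727539)
green
[ 263   11   43   47 1552] [284.0168  34.4723] 0.072 ((537.5921020507812, -377.1982116699219), 19.763628005981445)
blue
[ 325    0  104  159 1456] [368.0625  96.2562] 0.164 ((518.1600952148438, -288.76470947265625), 59.88496780395508)
[ 325    0  104  159 1456] [368.0625  96.2562] 0.189 ((524.1614990234375, -288.0527038574219), 54.564613342285156)
[ 408    0   78  147 5124] [448.9352  72.0779] 0.164 ((481.92877197265625, -255.6324462890625), 54.29891586303711)
[ 408    0   78  147 5124] [448.9352  72.0779] 0.189 ((491.1490478515625, -257.864013671875), 49.474849700927734)
[ 240   24   95   76 1385] [289.3264  70.4874] 0.164 ((554.6759643554688, -345.0088195800781), 35.8515739440918)
[ 240   24   95   76 1385] [289.3264  70.4874] 0.189 ((557.4332885742188, -339.2998352050781), 32.6663932800293)
[ 281  119   72   73 1696] [324.4275 151.9858] 0.164 ((590.455810546875, -277.8897399902344), 27.77729606628418)
[ 281  119   72   73 1696] [324.4275 151.9858] 0.189 ((590.0343627929688, -278.1437683105469), 25.309539794921875)
rtin [[0.7029613  0.00891996 0.058     ]]
cap side 125 (np.float64(370.912), np.float64(121.304)) [[374.05482585 121.10141858]]
```

The cap appears about 10 mm off the pocket centre, so the can may be leaning. I'll check its axis in the fixed cameras against the upright start picture.

Run:
```python
from h import *
np.set_printoptions(precision=1,suppress=True)
def prof(c,img,base,lab):
    h=cv2.cvtColor(img,cv2.COLOR_RGB2HSV)
    H=h[...,0].astype(int)
    blue=(abs(H-113)<8)&(h[...,1]>130); yel=(abs(H-23)<3)&(h[...,1]>165); red=((H<5)|(H>174))&(h[...,1]>170)
    cam=np.array(c['world_from_camera'])[:3,3]
    out=[]
    for z in(.03,.045,.12,.13,.14,.19,.2):
        p=base+[0,0,z]; u=proj(c,[p])[0]; y=int(round(u[1])); x=int(u[0]); m=red if z>.17 else blue|yel
        xs=np.where(m[y,x-17:x+18])[0]+x-17 if lab!='big' else np.where(m[y,x-24:x+25])[0]+x-24
        f=p-cam; f[2]=0; f/=np.linalg.norm(f); lat=np.array([f[1],-f[0],0]); k=np.linalg.norm(proj(c,[p+lat*.01])[0]-u)/10
        if len(xs): out.append((z,((xs.min()+xs.max())/2-u[0])/k,(xs.max()-xs.min()+1)/k))
    print(lat[:2]*100); print(np.array(out)*[1000,1,1])
for n in('side','scene'):
    c=cap(n,'v_'+n); im0=cv2.cvtColor(cv2.imread('pics/%s0.png'%n),cv2.COLOR_BGR2RGB)
    print(n,'start'); prof(c,im0,np.array([.556,.423,0]),'big')
    print(n,'now'); prof(c,c['pixels'],np.array([.5824,-.2752,.014]),'s')
```

```text
side start
[-69.  -72.4]
[[ 30.   -0.5  51.5]
 [ 45.   -0.2  53. ]
 [120.    0.5  51.1]
 [130.    0.4  52.6]
 [140.   -0.5  52.3]
 [190.    0.3  30.6]
 [200.    1.1  30.4]]
side now
[-89.3 -44.9]
[[ 30.   -7.5  46.7]
 [ 45.   -5.7  52. ]
 [120.  -13.4  40. ]
 [130.  -14.   66.5]
 [140.  -14.7  66.3]
 [190.   -7.5  28.7]
 [200.   -8.2  28.6]]
scene start
[-27.6 -96.1]
[[ 30.   -3.7  46.5]
 [ 45.   -2.5  48.5]
 [120.   -0.7  48.7]
 [130.   -1.4  48.3]
 [140.   -0.8  50.3]
 [190.    1.   26.6]
 [200.    1.6  28.6]]
scene now
[-76.3 -64.6]
[[ 30.   -3.2  47.6]
 [ 45.   -5.   47.2]
 [120.   -9.4  36.5]
 [130.   -4.5  42.4]
 [140.   -5.7  42.2]
 [190.   -4.5  26.5]
 [200.   -4.3  29.3]]
```

Emit:
servo_tool([
  [0.06,-0.24,0,-0.12,72],
  [0.12,-0.48,0,-0.24,72],
  [0.18,-0.72,0,-0.36,72],
  [0.24,-0.96,0,-0.48,72],
  [0.3,-1.2,0,-0.6,72],
])

```text
time_s: 47.42
tcp_pos: [0.6425, -0.2696, 0.3008]
ee_rot: [[-0.981, -0.192, 0.0], [-0.192, 0.981, -0.0], [-0.0, -0.0, -1.0]]
wrist_force: [-0.9, -0.5, -0.1]
gripper_width: 0.829
gripper_force: 0.0
```

Emit:
servo_tool([
  [0.06,-0.24,0,-0.12,72],
  [0.12,-0.48,0,-0.24,72],
  [0.18,-0.72,0,-0.36,72],
  [0.24,-0.96,0,-0.48,72],
  [0.3,-1.2,0,-0.6,72],
])

```text
time_s: 47.83
tcp_pos: [0.6515, -0.3057, 0.3008]
ee_rot: [[-0.918, 0.396, 0.0], [0.396, 0.918, 0.0], [-0.0, 0.0, -1.0]]
wrist_force: [0.2, 0.5, 0.5]
gripper_width: 0.829
gripper_force: 0.0
```

Emit:
servo_tool([
  [0,0,0,0,72],
  [0,0,0,0,72],
  [0,0,0,0,72],
  [0,0,0,0,72],
  [0,0,0,0,72],
])

```text
time_s: 48.25
tcp_pos: [0.6515, -0.3048, 0.301]
ee_rot: [[-0.921, 0.389, 0.0], [0.389, 0.921, 0.0], [-0.0, 0.0, -1.0]]
wrist_force: [-0.2, 0.8, 0.3]
gripper_width: 0.825
gripper_force: 0.0
```

```bash
cat > chk.py <<'E'
from h import *
np.set_printoptions(precision=4,suppress=True)
s=r.sense(); print(s['tcp_pos'],np.degrees(np.arctan2(*s['ee_rot'][1::-1,1])))
c=cap('wrist'); h=cv2.cvtColor(c['pixels'],cv2.COLOR_RGB2HSV); print('cam',np.array(c['world_from_camera'])[:3,3])
H=h[...,0].astype(int)
def big(m,t,a=200):
    n,l,st,ce=cv2.connectedComponentsWithStats(m.astype(np.uint8))
    for i in range(1,n):
        if st[i,4]>a:
            ct=max(cv2.findContours((l==i).astype(np.uint8),0,1)[0],key=len)
            for z in t: print(st[i],z,cv2.minEnclosingCircle((onz(c,ct,z)[:,:2]*1000).astype(np.float32)),np.array(cv2.minAreaRect((onz(c,ct,z)[:,:2]*1000).astype(np.float32))[0]))
print('red');big(((H<8)|(H>170))&(h[...,1]>150)&(h[...,2]>80),(.223,))
print('green');big((abs(H-65)<20)&(h[...,1]>120)&(h[...,2]>90),(.072,))
print('blue');big((abs(H-112)<14)&(h[...,1]>100)&(h[...,2]>50),(.164,.014),900)
E
python3 chk.py
```

```text
[ 0.6515 -0.3048  0.301 ] 67.10483495671801
cam [ 0.5891 -0.2781  0.4456]
red
[ 595  123   40   40 1197] 0.223 ((654.22216796875, -115.01140594482422), 11.555767059326172) [ 654.1548 -115.0198]
[ 292  128   53   55 1108] 0.223 ((592.492919921875, -280.4590759277344), 15.858909606933594) [ 592.631 -280.653]
green
[ 188  119   40   41 1278] 0.072 ((537.6764526367188, -377.1750793457031), 19.709430694580078) [ 537.461  -377.0023]
blue
[ 167    0  202   10 1472] 0.164 ((484.8751220703125, -272.963623046875), 69.19994354248047) [ 486.3251 -273.5778]
[ 167    0  202   10 1472] 0.014 ((429.33905029296875, -270.203125), 106.05709075927734) [ 431.5612 -271.1444]
[ 187   31  163   63 1798] 0.164 ((519.664306640625, -287.8179626464844), 59.962520599365234) [ 520.1949 -288.1353]
[ 187   31  163   63 1798] 0.014 ((482.6575622558594, -292.96917724609375), 91.899658203125) [ 483.4707 -293.4555]
[ 190  105   66   73 1213] 0.164 ((555.8956298828125, -343.95947265625), 36.04352951049805) [ 555.8206 -344.1367]
[ 190  105   66   73 1213] 0.014 ((538.1864013671875, -379.01275634765625), 55.24095153808594) [ 538.0714 -379.2843]
[ 285  113   71   75 1695] 0.164 ((590.8594360351562, -278.4586181640625), 27.33009147644043) [ 590.9243 -278.6216]
[ 285  113   71   75 1695] 0.014 ((591.7722778320312, -278.625), 41.88640213012695) [ 591.8719 -278.8746]
```

The can's slight apparent lean is the same one it showed standing at the start (about 0.03 rad in the scene camera), so it is how the can looks, not a bad placement. It reached the floor at the expected height (13.9 mm above its table height). Everything is released and the arm is clear, so I'm handing in.

```bash
python3 -c "
from station import r
print(r.finish_job())"
```

```text
the job is handed in; nothing more can be done
None
```

The tray is packed and the job handed in at about 48 s of the 115 s allowed, with no pass/fail result returned: the plane, screwdriver, green tin and, last, the spray can are each in their own pocket. The can still measured a lean of about 0.05 rad (limit 0.1), with its base an estimated 5 mm from the pocket centre. The red tin did not move noticeably; I never touched the chisel, but did not measure its position at the end.

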